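Load a tape roll and lock it in with the keeper rod

TASK

Load the wide roll of masking tape from the wooden rack into the empty tape cradle, on edge on the two rollers between the side plates, and let go of it. Then take the keeper rod out of its notches in the rack and push it from the left, tip first, through both side plates and the core of the roll, fully home, until its collar is against the left plate. Leave the narrow roll where it stands in the rack.

Things in the scene. Friction and masses are not known exactly. Their poses are not given: they have to be found in the camera images.
- cradle: Grey steel tape cradle, fixed. Origin: underside, midway between the side plates; x away from its toothed tear-off edge, y left, square to the plates. Base 170 x 120 x 6. Side plates 90 long in x (56 round the eye), tops 86 high, 8 thick, inner faces at y = +-35. Each has an eye of 17 diameter at x 0, z 66, with a flange ring 3 thick outside. The tear-off bar (44 high) crosses the near side at x -85 to -97.
- roll_seat (a point): Point of the cradle midway between the plates at eye height (x 0, y 0, z 66), axes as the cradle's. Below it two rubber rollers, 16 diameter, lie along y at x = +-38, z = 16; the wide roll standing on them has its centre here within a few mm, its top at about 121 and its axis along y.
- eye (a point): Centre of the left (+y) eye on the outer face of its flange ring (cradle x 0, y 46, z 66); axes as the cradle's. The rod enters here moving along -y; the right eye is in line with it.
- rack: Wooden rack, fixed. Origin: centre of the underside; y left, along rod and rolls. Base 225 x 200 x 12. Far side (x 55): two bays, 85 wide each in y, between three boards 56 high; a roll stands on edge on two dowels in each. Near side (x -80): posts 10 thick in y, 34 wide, at y -64 and 22, with notches 16 wide, open upward, 14 deep; the rod lies in them, axis 70 above the bench.
- masking_wide_center (a point): Centre of the wide cream masking-tape roll (on its axis, at half its width): outside diameter about 110, width 50, core hole about 56, 0.2 to 0.35 kg. It stands on edge in either bay of the rack, centre about 72 high; this point's z is the roll's axis, level, near rack y. Grip it from above across the width by the top 20 mm of its wall (wall 25 thick), which stays clear of the side plates.
- masking_wide: The same wide roll; origin on its axis at one side face, 25 from its centre.
- masking_thin_center (a point): Centre of the narrow cream roll: outside diameter about 100, width 24. It stands on edge in the rack's other bay and stays there.
- rod_grip (a point): Middle of the keeper rod's turned wooden grip, 22 diameter, straight for 52, at the rod's +y end; rod axes: y from the tip towards the grip. It lies in the rack's notches with y along rack y, the grip to the left. Grip it from above, fingers closing across the rod.
- rod_collar (a point): Point on the rod's axis on the inner face of its steel collar (26 diameter, 5 thick), the face that comes against the left eye's flange; 40 from the middle of the grip. From here the 14 diameter steel shaft runs 110 along -y. Rod 185 long in all, 0.14 kg, centre of mass on the shaft about 30 from the collar.
- rod_tip (a point): Tip of the shaft, on its axis, 110 from the collar face; the last 10 taper from 14 to 5 diameter.
- rod: The keeper rod; origin and axes as point rod_collar.
Not all that is in view belongs to the job. What is shaped like the masking_wide but pink is not meant. Of the things that look like the rod, the smaller one is meant.

How it is judged (in metres and radians):
On the way:
1. the wide roll stands on the rollers between the side plates, let go (x of masking_wide_center in the frame of roll_seat between -0.012 and 0.012 m and y of masking_wide_center in the frame of roll_seat between -0.014 and 0.014 m and z of masking_wide_center in the frame of roll_seat between -0.01 and 0.012 m and angle between the z axis of masking_wide_center and the y axis of roll_seat, either way round below 0.2 rad and linear speed of masking_wide below 0.02 m/s and contact force between the fingers and masking_wide below 0.1 N), for 0.2 s.
At the end, for the whole second after the job is handed in: Wide roll on the rollers (centre within about 12 mm of the seat, axis within 0.2 rad); rod through both eyes and the core, collar within 6 mm of the left flange, within 4 mm and 0.06 rad of the eyes' axis; both at rest; narrow roll within 20 mm of its start (x of masking_wide_center in the frame of roll_seat between -0.012 and 0.012 m and y of masking_wide_center in the frame of roll_seat between -0.014 and 0.014 m and z of masking_wide_center in the frame of roll_seat between -0.01 and 0.012 m and angle between the z axis of masking_wide_center and the y axis of roll_seat, either way round below 0.2 rad and x of rod_collar in the frame of roll_seat between -0.004 and 0.004 m and z of rod_collar in the frame of roll_seat between -0.005 and 0.004 m and y of rod_collar in the frame of roll_seat between 0.042 and 0.052 m and angle between the y axis of rod_collar and the y axis of roll_seat, either way round below 0.06 rad and linear speed of each of masking_wide, rod below 0.02 m/s and distance of masking_thin_center from where it was at the start of the episode below 0.02 m); the robot touches nothing.
It fails at once if the narrow roll is moved more than 30 mm from where it stands (distance of masking_thin_center from where it was at the start of the episode above 0.03 m).
It also fails if it takes over 67 s, if anything falls off the work surface, if the arm or the gripper's body presses on something with over 40 N, if the wrist force passes 120 N, or if a joint passes its speed limit or range.

ROBOT

A 6-joint arm with a two-finger parallel gripper is mounted at the origin on the work surface; the furniture and walls round the work are solid. World frame = base frame: x ahead of the robot, y to its left, z up, the work surface at z = 0. Lengths are in m, angles in degrees, forces in N, time in s.
With the tool pointing down it reaches from about 0.25 to 0.725 m from the base axis. Payload 9.7 kg.
Tool frame: the origin (TCP) lies at the very end of the fingers, on their centre line; the grasp point (between the pads) lies 19 mm behind it; x points along the fingers, z is the direction in which the jaws open and shut, and the axes are right-handed (so a half turn about x gives the same grasp; the last joint's range is limited). The gripper opens to 85 mm and grips with 20 to 120 N. Pads are 22 mm wide; open, the fingers measure 114 mm over their backs; the gripper's body (76 mm by 85 mm) begins 54 mm behind the grasp point. The pads swing forward as they close: fully open they stand 13 mm farther back than shut.
Start: joints at [-71.62, 4.979, 10.078, 95.1, 0, 90], TCP at [0.173, -0.522, 0.231] pointing down, gripper open.
Joint ranges: [-179.16, 179.16], [-48.56, 103.87], [-65.8, 70.77], [-126.05, 130.52], [-82.76, 87.17], [-180, 180]. Speed limits (degrees/s): [127.2, 127.2, 147.25, 180, 180, 180].

INTERFACE

Orientations are given as [roll, pitch, yaw] about the fixed x, y, z axes, in that order (R = Rz(yaw) Ry(pitch) Rx(roll)).
In Python, from workcell import sensors, vision, job_done gives the robot as it stands.
- The arm moves only by the tool carry_out, never from a script. Its argument "increments" is a list of rows, each a list of 7 numbers: the turn, a rotation vector about the tool's x, y, z in degrees, then the shift along the tool's x, y, z in mm, then the opening in per cent of the stroke, from 0 (shut) to 100 (fully open). A call has 1 to 12 rows; each row shifts and turns the commanded pose from where the row before left it, along the tool's axes as they then stand; what a row does not reach is not made up. A row lasts 1/8 s, in which the tool goes at most 62.5 mm and 10.7 degrees, less where a joint would pass 70% of its speed; a pose out of reach is approached as far as the arm can. A call is refused whole if a number of a shift passes 62.5 or a number of a turn 10.7, either way. A call with a gripper value outside its range is refused whole. The fingers move at their own pace and stop on an object; "squeeze" is the grip in N (left out, the last holds). Time passes only in rows, so rows that do not move let the fingers close. It gives the time, the measured TCP pose, the force and the opening at its end, in the units of the state.
- sensors.get_obs(): the state, without advancing time (a new reading comes with each control period).
- vision.camera(name): name is "scene" or "top" or "wrist"; returns the picture (420x560x3 uint8, red, green, blue); there is no depth.
- vision.calibration(name): a dict with "camera_matrix" (3x3 intrinsics, pixels), "dist" ([k1, k2, p1, p2, k3] as OpenCV has them; the pictures are not rectified), "extrinsics" (4x4, takes a point from world to camera coordinates); the wrist camera has in their place "mount" (4x4, takes a point from camera to tool coordinates, whose origin is the TCP and whose axes are the tool frame's). Camera axes: x right, y up, looking along -z (the intrinsics and any distortion apply to the point x, -y, -z); pixel columns grow to the right and rows downward; lengths in m; the calibration is good to about 2 mm. A picture is of the moment at which its call begins: read the wrist's pose just before it. calibration takes no time and is no camera call.
- job_done(): hands the job in, once; it reports no verdict.
The state is a dict: "time": time; "q": joint angles; "qd": joint speeds; "joint_efforts": joint torques, N m; "ee_pos": TCP position; "tcp_rot": TCP orientation; "wrist_force": force on the tool from outside, world axes, zero at the start; "torque": the same for the moment, N m; "opening": finger opening in m.
Only numpy, scipy, OpenCV 4.12 (cv2) and the standard library are available. Lean on these libraries where they do the work, as an engineer would, in place of code of your own. Each camera call takes 0.05 s, during which the arm holds its last target.

## Working session

There is one attempt and no reset: what is moved stays moved. The work goes in short steps, Python scripts to look and compute and a tool call to move; the robot and the scene stay as the last step left them, time stands still between calls to the robot, and variables do not carry over. Pictures are saved under pics/ and viewed, and the job is handed in when it is done.

Besides the shell and the picture viewer there is one more tool, called by a JSON object that holds its "fn" and its "kwargs", one argument or row to a line. carry_out: Moves the arm, as the interface text tells. Its arguments: {"type":"object","properties":{"increments":{"type":"array"},"squeeze":{"type":"number"}},"required":["increments"]}

```bash
mkdir -p pics; ls; cat > h.py <<'E'
import numpy as np, cv2
from workcell import sensors, vision
np.set_printoptions(precision=4,suppress=True)
def snap(n,f):
    im=vision.camera(n); cv2.imwrite('pics/'+f,cv2.cvtColor(im,cv2.COLOR_RGB2BGR)); return im
E
python3 - <<'E'
from h import *
print(sensors.get_obs())
for n in("scene","top","wrist"):
    print(n,vision.calibration(n))
    snap(n,n+"0.png")
E
```

```text
pics
{'time': 0.0, 'q': array([-71.6206,   5.0106,  10.0336,  95.1007,  -0.0013,  90.0009]), 'qd': array([-0.0098,  0.011 ,  0.0376, -0.1521, -0.0455,  0.0674]), 'joint_efforts': array([ -0.0008, -52.0388,  46.4808,   0.0162,  -0.    ,   0.    ]), 'ee_pos': array([ 0.1733, -0.5217,  0.2306]), 'tcp_rot': array([-179.0528,   89.9222,  109.3257]), 'wrist_force': array([-0.2278, -0.2417,  0.6152]), 'torque': array([-0.0026,  0.0454,  0.0204]), 'opening': 0.08518271890237936}
scene {'camera_matrix': array([[419.0163,   0.    , 284.3277],
       [  0.    , 419.0163, 204.373 ],
       [  0.    ,   0.    ,   1.    ]]), 'dist': array([0.0384, 0.    , 0.    , 0.    , 0.    ]), 'extrinsics': array([[-0.6571, -0.7538,  0.0072,  0.4707],
       [ 0.3247, -0.2745,  0.9051, -0.185 ],
       [-0.6803,  0.597 ,  0.4251, -1.1367],
       [ 0.    ,  0.    ,  0.    ,  1.    ]])}
top {'camera_matrix': array([[426.7601,   0.    , 275.1256],
       [  0.    , 426.7601, 209.4111],
       [  0.    ,   0.    ,   1.    ]]), 'dist': array([-0.0724,  0.    ,  0.    ,  0.    ,  0.    ]), 'extrinsics': array([[ 0.0052, -0.9998,  0.0182,  0.1935],
       [ 0.9849,  0.0083,  0.1731, -0.5135],
       [-0.1732,  0.0171,  0.9847, -1.0663],
       [ 0.    ,  0.    ,  0.    ,  1.    ]])}
wrist {'camera_matrix': array([[354.5013,   0.    , 282.6269],
       [  0.    , 354.5013, 215.7214],
       [  0.    ,   0.    ,   1.    ]]), 'dist': array([-0.0119,  0.    ,  0.    ,  0.    ,  0.    ]), 'mount': array([[ 0.001 ,  0.2594, -0.9658, -0.1425],
       [-0.0007,  0.9658,  0.2594,  0.0663],
       [ 1.    ,  0.0004,  0.0011, -0.001 ],
       [ 0.    ,  0.    ,  0.    ,  1.    ]])}
```

View pics/scene0.png

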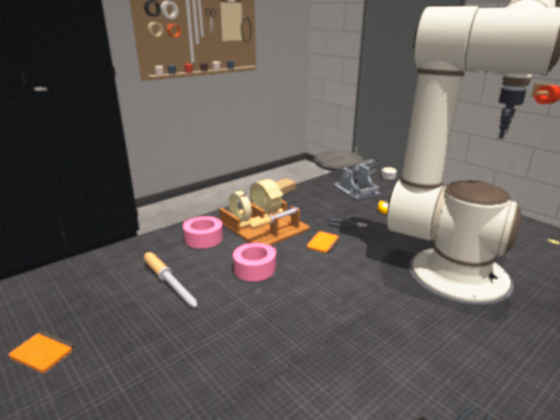

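View pics/top0.png

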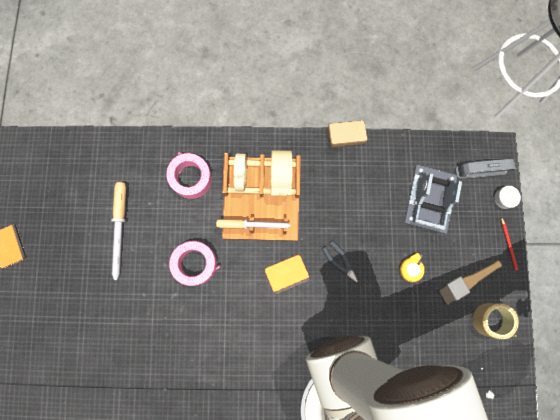

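View pics/wrist0.png

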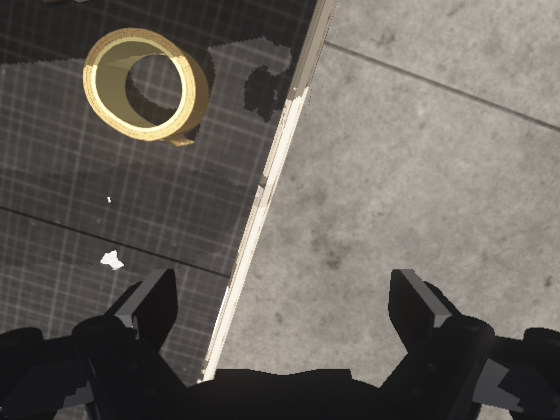

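The top view shows the rack at about (261,195). The narrow roll is at (240,173), the wide cream roll at (283,172) and the rod in the notches at (253,225). The cradle is at (433,200), turned.

Things that could be confused:
- **Wide roll:** cream at (283,172) in the rack, pink at (188,176) and (193,264), a tan roll at (495,320), and the narrow roll at (240,173). I choose (283,172).
- **Rod:** the one in the rack at (253,225), or the large one at (118,230). I choose the one in the rack.

Next, a close crop.

```bash
python3 - <<'E'
import cv2
im=cv2.imread('pics/top0.png')
a=cv2.resize(im[140:250,210:310],None,fx=5.4,fy=5.4,interpolation=cv2.INTER_CUBIC); cv2.imwrite('pics/c1.png',a)
b=cv2.resize(im[150:245,390:475],None,fx=6,fy=6,interpolation=cv2.INTER_CUBIC); cv2.imwrite('pics/c2.png',b)
s=cv2.imread('pics/scene0.png')
c=cv2.resize(s[150:255,205:390],None,fx=4.3,fy=4.3,interpolation=cv2.INTER_CUBIC); cv2.imwrite('pics/c3.png',c)
E
```

```text
(no output)
```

View pics/c1.png

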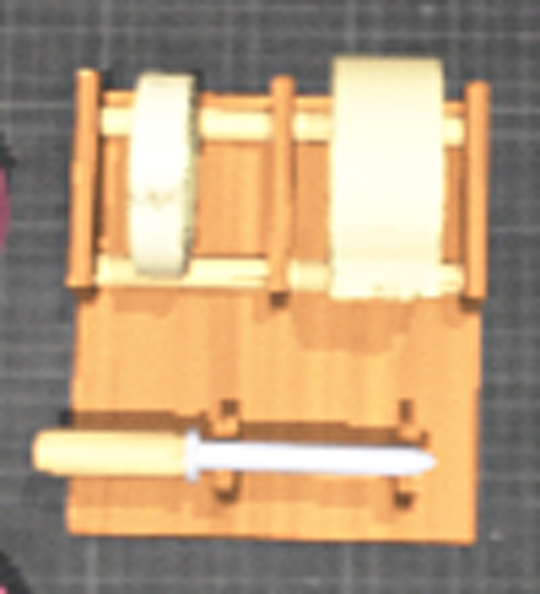

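View pics/c2.png

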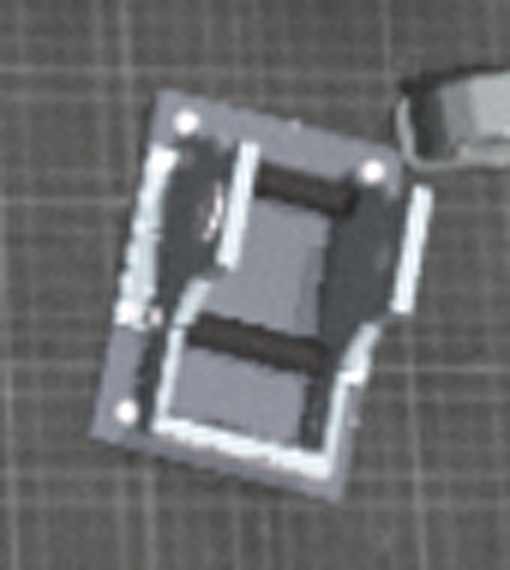

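View pics/c3.png

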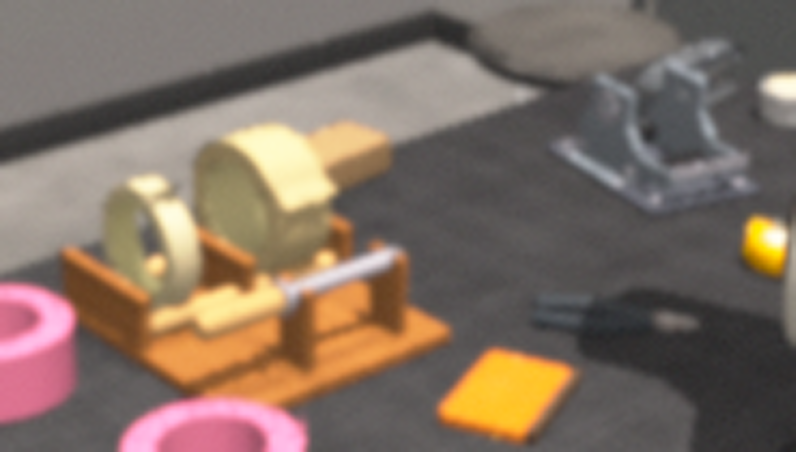

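```bash
cat >> h.py <<'E'
from scipy.spatial.transform import Rotation as Ro
def rays(cam,uv,obs=None):
    c=vision.calibration(cam) if isinstance(cam,str) else cam
    p=cv2.undistortPoints(np.array(uv,float).reshape(-1,1,2),c['camera_matrix'],c['dist']).reshape(-1,2)
    d=np.c_[p[:,0],-p[:,1],-np.ones(len(p))]
    if 'extrinsics' in c:
        T=np.linalg.inv(c['extrinsics'])
    else:
        T=np.eye(4);T[:3,:3]=Ro.from_euler('xyz',obs['tcp_rot'],degrees=True).as_matrix();T[:3,3]=obs['ee_pos'];T=T@c['mount']
    return T[:3,3],d@T[:3,:3].T
def onz(cam,uv,z,obs=None):
    o,d=rays(cam,uv,obs); z=np.broadcast_to(z,len(d)); return o+d*((z-o[2])/d[:,2])[:,None]
def R0(obs): return Ro.from_euler('xyz',obs['tcp_rot'],degrees=True)
def down(a):
    """tool x down, tool z (jaw) at world yaw a deg; y = z x x"""
    z=np.array([np.cos(np.radians(a)),np.sin(np.radians(a)),0]);x=np.array([0,0,-1.]);y=np.cross(z,x)
    return Ro.from_matrix(np.c_[x,y,z])
def plan(pos,R,obs=None):
    obs=obs or sensors.get_obs(); r=R0(obs)
    rv=(r.inv()*R).as_rotvec(degrees=True)
    dw=np.array(pos)-obs['ee_pos']
    print('t',obs['time'],'pos',obs['ee_pos'],'turn(tool)',rv,'shift before-turn axes',r.inv().apply(dw)*1e3,'after-turn axes',R.inv().apply(dw)*1e3)
E
python3 - <<'E'
from h import *
o=sensors.get_obs();print(R0(o).as_matrix())
c1=lambda x,y:(210+x/5.4-.4,140+y/5.4-.4)
c2=lambda x,y:(390+x/6-.4,150+y/6-.4)
print('rack near corners',onz('top',[c1(68,530),c1(475,540)],.012))
print('wide top',onz('top',[c1(332,60),c1(442,60),c1(385,170)],[.1,.1,.127]))
print('rod',onz('top',[c1(35,452),c1(190,455),c1(435,461)],.07))
print('cradle base',onz('top',[c2(162,90),c2(405,160),c2(340,500),c2(95,435)],.006))
print('cradle platetops',onz('top',[c2(248,145),c2(230,268),c2(425,188),c2(402,312)],.086))
E
```

```text
[[-0.0004  0.949   0.3153]
 [ 0.001   0.3153 -0.949 ]
 [-1.     -0.     -0.0011]]
rack near corners [[0.4405 0.3359 0.012 ]
 [0.437  0.1367 0.012 ]]
wide top [[0.6527 0.209  0.1   ]
 [0.6533 0.1575 0.1   ]
 [0.5924 0.1849 0.127 ]]
rod [[0.4706 0.346  0.07  ]
 [0.4698 0.2737 0.07  ]
 [0.4679 0.1594 0.07  ]]
cradle base [[ 0.6485 -0.1964  0.006 ]
 [ 0.6167 -0.3103  0.006 ]
 [ 0.4577 -0.2686  0.006 ]
 [ 0.4867 -0.1566  0.006 ]]
cradle platetops [[ 0.6013 -0.2037  0.086 ]
 [ 0.5471 -0.1924  0.086 ]
 [ 0.5834 -0.281   0.086 ]
 [ 0.5288 -0.2668  0.086 ]]
```

{"fn": "carry_out", "kwargs": {
  "increments": [
    [10,0,0,0,0,0,100],
    [0,0,0,-60,0,0,100]
  ]
}}

```text
time: 0.4
ee_pos: [0.1727, -0.5198, 0.2858]
tcp_rot: [-169.7, 89.3, 108.5]
wrist_force: [0.5, -1.1, 1.5]
opening: 0.0852
```

```bash
python3 - <<'E'
from h import *
o=sensors.get_obs();print(o['q'])
plan([.54,-.23,.30],down(76)); plan([.54,-.23,.30],down(-104))
E
```

```text
[-71.6201   7.0343  18.4587 102.1072  -0.0013 100.1421]
t 0.4 pos [ 0.1727 -0.5198  0.2858] turn(tool) [-157.7598   -0.3492   -0.8922] shift before-turn axes [ -12.2987  405.0071 -234.301 ] after-turn axes [ -14.1864 -286.2968  370.016 ]
t 0.4 pos [ 0.1727 -0.5198  0.2858] turn(tool) [22.2375 -0.6399  0.2504] shift before-turn axes [ -12.2987  405.0071 -234.301 ] after-turn axes [ -14.1864  286.2968 -370.016 ]
```

```bash
cat >> h.py <<'E'
def rows(pos,R,n,op=100,obs=None):
    obs=obs or sensors.get_obs(); r=R0(obs); rv=(r.inv()*R).as_rotvec(degrees=True)
    dw=(np.array(pos)-obs['ee_pos'])/n*1e3; out=[]
    for i in range(n):
        rr=r*Ro.from_rotvec(rv*(i+.5)/n,degrees=True)
        out.append([float(v) for v in np.r_[np.round(rv/n,1),np.round(rr.inv().apply(dw),0)]]+[op])
    print('t',obs['time'],'pos',obs['ee_pos'],'rv',rv,'d',dw*n)
    for o in out: print(o)
E
python3 - <<'E'
from h import *
rows([.54,-.23,.30],down(76),16)
E
```

```text
t 0.4 pos [ 0.1727 -0.5198  0.2858] rv [-157.7598   -0.3492   -0.8922] d [367.3075 289.7635  14.1864]
[-9.9, -0.0, -0.1, -1.0, 26.0, -12.0, 100]
[-9.9, -0.0, -0.1, -1.0, 28.0, -8.0, 100]
[-9.9, -0.0, -0.1, -1.0, 29.0, -3.0, 100]
[-9.9, -0.0, -0.1, -1.0, 29.0, 2.0, 100]
[-9.9, -0.0, -0.1, -1.0, 28.0, 7.0, 100]
[-9.9, -0.0, -0.1, -1.0, 27.0, 12.0, 100]
[-9.9, -0.0, -0.1, -1.0, 24.0, 16.0, 100]
[-9.9, -0.0, -0.1, -1.0, 21.0, 20.0, 100]
[-9.9, -0.0, -0.1, -1.0, 17.0, 24.0, 100]
[-9.9, -0.0, -0.1, -1.0, 13.0, 26.0, 100]
[-9.9, -0.0, -0.1, -1.0, 8.0, 28.0, 100]
[-9.9, -0.0, -0.1, -1.0, 3.0, 29.0, 100]
[-9.9, -0.0, -0.1, -1.0, -2.0, 29.0, 100]
[-9.9, -0.0, -0.1, -1.0, -7.0, 28.0, 100]
[-9.9, -0.0, -0.1, -1.0, -11.0, 27.0, 100]
[-9.9, -0.0, -0.1, -1.0, -16.0, 25.0, 100]
```

{"fn": "carry_out", "kwargs": {
  "increments": [
    [-10,0,0,-1,26,-12,100],
    [-10,0,0,-1,28,-8,100],
    [-10,0,0,-1,29,-3,100],
    [-10,0,0,-1,29,2,100],
    [-10,0,0,-1,28,7,100],
    [-10,0,0,-1,27,12,100],
    [-10,0,0,-1,24,16,100],
    [-10,0,0,-1,21,20,100],
    [-10,0,0,-1,17,24,100],
    [-10,0,0,-1,13,26,100],
    [-10,0,0,-1,8,28,100],
    [-10,0,0,-1,3,29,100]
  ]
}}

```text
time: 1.9
ee_pos: [0.4624, -0.3246, 0.3031]
tcp_rot: [110.6, 90.0, 149.3]
wrist_force: [-0.7, -0.1, 1.3]
opening: 0.0853
```

{"fn": "carry_out", "kwargs": {
  "increments": [
    [-10,0,0,-1,-2,29,100],
    [-10,0,0,-1,-7,28,100],
    [-10,0,0,-1,-11,27,100],
    [-8,0,0,-1,-16,25,100],
    [0,0,0,0,0,0,100],
    [0,0,0,0,0,0,100]
  ]
}}

```text
time: 2.65
ee_pos: [0.5568, -0.2582, 0.307]
tcp_rot: [96.6, 90.0, 172.9]
wrist_force: [-0.5, 0.3, 0.1]
opening: 0.0852
```

```bash
python3 - <<'E'
from h import *
o=sensors.get_obs();print(o['q'],o['ee_pos'],o['tcp_rot'],o['time'])
np.save('obs1.npy',o,allow_pickle=True)
snap('wrist','w1.png')
plan([.54,-.23,.30],down(76))
E
```

```text
[-24.8701  17.2057  32.8915 105.7242  -0.0123 -11.1508] [ 0.5568 -0.2582  0.307 ] [ 96.5896  89.9597 172.8702] 2.65
t 2.7 pos [ 0.5566 -0.2584  0.3072] turn(tool) [ 0.264  -0.0088 -0.0199] shift before-turn axes [ 7.2454 22.8219 23.6646] after-turn axes [ 7.241  22.9332 23.5581]
```

View pics/w1.png

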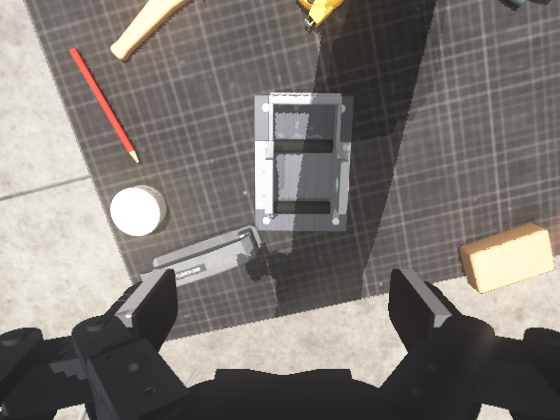

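```bash
python3 - <<'E'
import cv2
im=cv2.imread('pics/w1.png')
cv2.imwrite('pics/c4.png',cv2.resize(im[85:240,245:365],None,fx=5,fy=5,interpolation=cv2.INTER_CUBIC)[:, :600][:775])
a=cv2.resize(im[85:240,245:365],None,fx=3.8,fy=3.8,interpolation=cv2.INTER_CUBIC);cv2.imwrite('pics/c4.png',a)
E
```

```text
(no output)
```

View pics/c4.png

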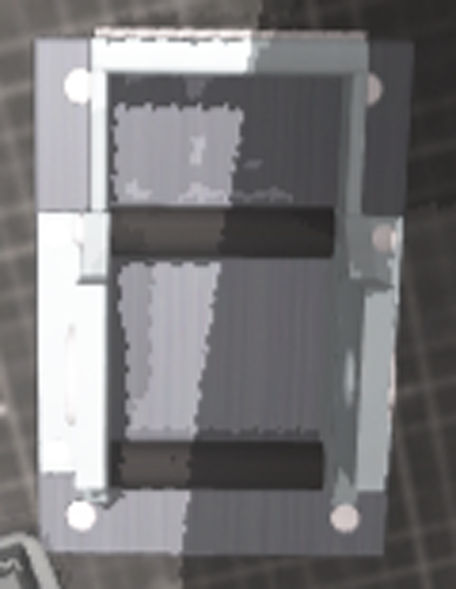

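```bash
python3 - <<'E'
from h import *
o=np.load('obs1.npy',allow_pickle=True).item()
c=lambda *a:[(245+x/3.8-.37,85+y/3.8-.37) for x,y in a]
b=onz('wrist',c((36,38),(413,40),(385,553),(42,553)),.006,o);print(b,b.mean(0))
e=[b[i]-b[(i+1)%4] for i in range(4)];print(np.linalg.norm(e,axis=1),np.degrees(np.arctan2(b[3]-b[0],1))[:2])
print(np.degrees(np.arctan2((b[3]-b[0])[1],(b[3]-b[0])[0])),np.degrees(np.arctan2((b[2]-b[1])[1],(b[2]-b[1])[0])), np.degrees(np.arctan2(-(b[1]-b[0])[0],(b[1]-b[0])[1])))
p=onz('wrist',c((107,283),(107,490),(364,285),(357,490)),.086,o);print(p,p.mean(0))
r=onz('wrist',c((110,232),(335,232),(110,465),(324,465)),.022,o);print(r,r.mean(0))
for i,j in((0,1),(2,3)):
    d=r[j]-r[i];print(np.degrees(np.arctan2(-d[0],d[1])),np.linalg.norm(d))
E
```

```text
[[ 0.4562 -0.2668  0.006 ]
 [ 0.4848 -0.1523  0.006 ]
 [ 0.6477 -0.1934  0.006 ]
 [ 0.6196 -0.3082  0.006 ]] [ 0.5521 -0.2302  0.006 ]
[0.118  0.168  0.1183 0.1685] [ 9.2781 -2.3723]
-14.229773606664308 -14.136706853835971 -14.016529671029348
[[ 0.5278 -0.2598  0.086 ]
 [ 0.5834 -0.2738  0.086 ]
 [ 0.5447 -0.193   0.086 ]
 [ 0.6    -0.2061  0.086 ]] [ 0.564  -0.2332  0.086 ]
[[ 0.5187 -0.2582  0.022 ]
 [ 0.5354 -0.19    0.022 ]
 [ 0.5913 -0.2765  0.022 ]
 [ 0.6079 -0.2086  0.022 ]] [ 0.5633 -0.2333  0.022 ]
-13.744750065684771 0.07026777470777812
-13.766448357892648 0.06987360647555885
```

```bash
python3 - <<'E'
from h import *
rows([.585,.21,.30],down(89),9)
E
```

```text
t 2.7 pos [ 0.5566 -0.2584  0.3072] rv [-12.736   -0.0065  -0.0208] d [ 28.4473 468.4064  -7.241 ]
[-1.4, -0.0, -0.0, 1.0, 9.0, 51.0, 100]
[-1.4, -0.0, -0.0, 1.0, 7.0, 52.0, 100]
[-1.4, -0.0, -0.0, 1.0, 6.0, 52.0, 100]
[-1.4, -0.0, -0.0, 1.0, 5.0, 52.0, 100]
[-1.4, -0.0, -0.0, 1.0, 4.0, 52.0, 100]
[-1.4, -0.0, -0.0, 1.0, 2.0, 52.0, 100]
[-1.4, -0.0, -0.0, 1.0, 1.0, 52.0, 100]
[-1.4, -0.0, -0.0, 1.0, -0.0, 52.0, 100]
[-1.4, -0.0, -0.0, 1.0, -2.0, 52.0, 100]
```

{"fn": "carry_out", "kwargs": {
  "increments": [
    [-1.5,0,0,1,9,51,100],
    [-1.5,0,0,1,7,52,100],
    [-1.5,0,0,1,6,52,100],
    [-1.5,0,0,1,5,52,100],
    [-1.5,0,0,1,4,52,100],
    [-1.5,0,0,1,2,52,100],
    [-1.5,0,0,1,1,52,100],
    [-1.5,0,0,0,0,52,100],
    [-1,0,0,0,-2,52,100],
    [0,0,0,0,0,0,100],
    [0,0,0,0,0,0,100]
  ]
}}

```text
time: 4.08
ee_pos: [0.5873, 0.2092, 0.3004]
tcp_rot: [179.5, 90.0, -91.2]
wrist_force: [0.1, -1.2, -0.1]
opening: 0.0856
```

```bash
python3 - <<'E'
from h import *
o=sensors.get_obs();print(o['q'],o['ee_pos'],o['tcp_rot'],o['time'])
np.save('obs2.npy',o,allow_pickle=True)
snap('wrist','w2.png')
E
```

```text
[ 19.6175  18.3733  33.5916 105.2254  -0.0188  20.3071] [0.5873 0.2092 0.3004] [179.4838  89.9799 -91.2057] 4.075
```

View pics/w2.png

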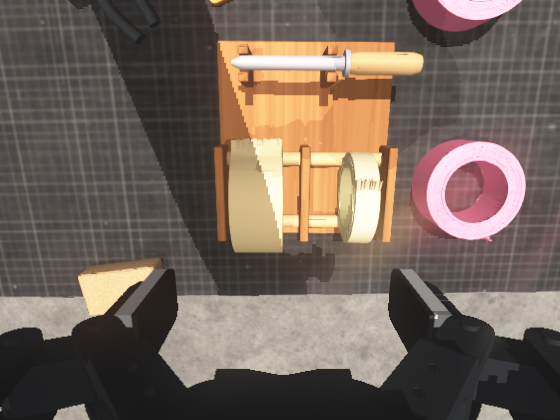

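```bash
python3 - <<'E'
import cv2
im=cv2.imread('pics/w2.png')
cv2.imwrite('pics/c5.png',cv2.resize(im[125:260,205:405],None,fx=4,fy=4,interpolation=cv2.INTER_CUBIC))
cv2.imwrite('pics/c6.png',cv2.resize(im[30:100,210:430],None,fx=3.6,fy=3.6,interpolation=cv2.INTER_CUBIC))
E
```

```text
(no output)
```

View pics/c5.png

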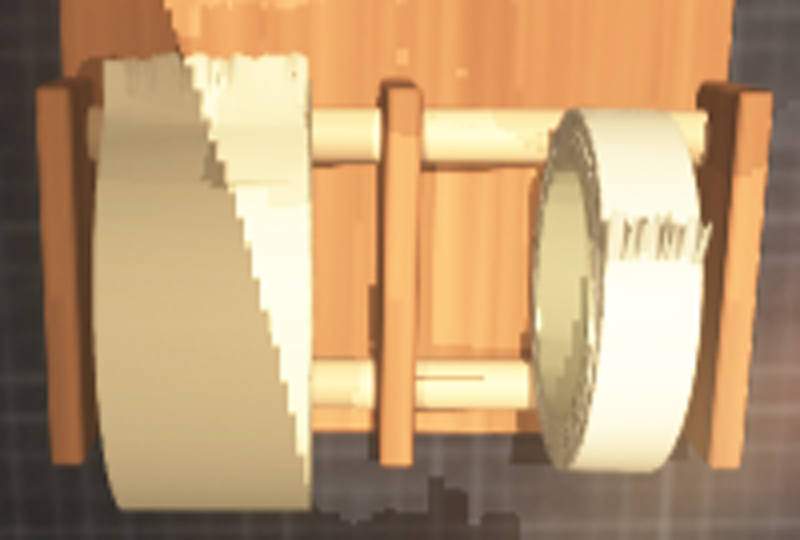

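View pics/c6.png

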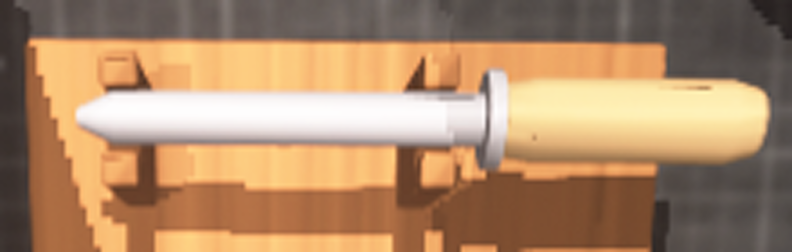

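```bash
python3 - <<'E'
from h import *
o=np.load('obs2.npy',allow_pickle=True).item()
c5=lambda *a:[(205+x/4-.37,125+y/4-.37) for x,y in a]
c6=lambda *a:[(210+x/3.6-.37,30+y/3.6-.37) for x,y in a]
p=onz('wrist',c5((93,290),(311,290)),.127,o);print('roll',p,p.mean(0))
b=onz('wrist',c5((42,90),(402,85),(755,92),(68,465),(395,465),(725,467)),.056,o);print('boards',b,b.mean(0))
# silhouettes of roll: near & far at tangents; camera pos
O,d=rays('wrist',c5((205,55),(210,510)),o);print('cam',O)
# in x-z plane tangent rays -> circle r=.055 at intersection bisector
n=[]
for dd in d:
    a=np.arctan2(dd[0],-dd[2]);n.append(a);print(np.degrees(a))
m=(n[0]+n[1])/2;h=(n[1]-n[0])/2;D=.055/np.sin(abs(h));print('ctr x,z',O[0]+D*np.sin(m),O[2]-D*np.cos(m))
m=n[1]-np.arcsin(.055/ ((O[2]-.072)/np.cos(m)));print('x from far edge,z=.072',O[0]+(O[2]-.072)*np.tan(m))
r=onz('wrist',c6((78,118),(300,118),(486,119.5),(630,121),(770,122)),[.07]*5,o);print('rod',r)
d=r[4]-r[0];print(np.degrees(np.arctan2(-d[0],d[1])),np.linalg.norm(d),np.linalg.norm(r[2]-r[0]))
k=onz('wrist',c6((28,38),(665,44)),.012,o);print(k,np.linalg.norm(k[1]-k[0]))
E
```

```text
roll [[0.5889 0.1608 0.127 ]
 [0.5895 0.2104 0.127 ]] [0.5892 0.1856 0.127 ]
boards [[0.5488 0.1386 0.056 ]
 [0.5488 0.2354 0.056 ]
 [0.5517 0.3304 0.056 ]
 [0.6552 0.1395 0.056 ]
 [0.6564 0.2337 0.056 ]
 [0.6583 0.329  0.056 ]] [0.6032 0.2344 0.056 ]
cam [0.5222 0.2113 0.4429]
2.6631224517358763
20.845861305944744
ctr x,z 0.5931182573404488 0.10213385039640577
x from far edge,z=.072 0.6044281827270327
rod [[0.4665 0.162  0.07  ]
 [0.4673 0.2223 0.07  ]
 [0.4682 0.2729 0.07  ]
 [0.469  0.3121 0.07  ]
 [0.4696 0.3503 0.07  ]]
-0.9607386123625525 0.18833677858953862 0.11087125067890985
[[0.4345 0.14   0.012 ]
 [0.4386 0.3374 0.012 ]] 0.19738933365957398
```

```bash
python3 - <<'E'
from h import *
plan([.604,.1853,.101],down(89.1))
E
```

```text
t 4.125 pos [0.5874 0.2088 0.3006] turn(tool) [ 0.1781 -0.0104  0.017 ] shift before-turn axes [199.6369 -16.8394 -23.2842] after-turn axes [199.6276 -16.9709 -23.268 ]
```

{"fn": "carry_out", "kwargs": {
  "increments": [
    [0,0,0,20,-9,-12,100],
    [0,0,0,40,-8,-11,100],
    [0,0,0,50,0,0,100],
    [0,0,0,45,0,0,100],
    [0,0,0,30,0,0,100],
    [0,0,0,15,0,0,100],
    [0,0,0,0,0,0,100],
    [0,0,0,0,0,0,100]
  ]
}}

```text
time: 5.12
ee_pos: [0.6049, 0.1868, 0.1021]
tcp_rot: [-73.2, 89.9, 16.2]
wrist_force: [-0.3, -0.3, -0.0]
opening: 0.0854
```

```bash
python3 - <<'E'
from h import *
o=sensors.get_obs();print(o['ee_pos'],o['tcp_rot'],o['time'])
snap('wrist','w3.png')
E
```

```text
[0.6049 0.1868 0.1021] [-73.1922  89.8663  16.1531] 5.125
```

View pics/w3.png

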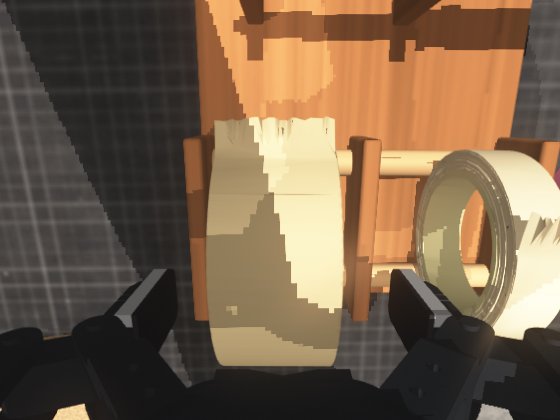

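The wide roll (columns 210–343) sits between the open fingers (175 and 395), and the fingers are clear of the narrow roll. Closing now.

{"fn": "carry_out", "kwargs": {
  "increments": [
    [0,0,0,0,0,0,50],
    [0,0,0,0,0,0,40],
    [0,0,0,0,0,0,40],
    [0,0,0,0,0,0,40],
    [0,0,0,0,0,0,40],
    [0,0,0,0,0,0,40]
  ],
  "squeeze": 50
}}

```text
time: 5.92
ee_pos: [0.6045, 0.1871, 0.101]
tcp_rot: [-69.2, 89.9, 20.1]
wrist_force: [0.1, -0.2, 6.5]
opening: 0.049
```

{"fn": "carry_out", "kwargs": {
  "increments": [
    [0,0,0,-10,0,0,40],
    [0,0,0,-20,0,0,40],
    [0,0,0,-30,0,0,40],
    [0,0,0,-30,0,0,40],
    [0,0,0,0,0,0,40]
  ]
}}

```text
time: 6.55
ee_pos: [0.605, 0.1872, 0.1924]
tcp_rot: [-71.5, 89.8, 17.9]
wrist_force: [0.1, 0.4, -2.7]
opening: 0.0494
```

```bash
python3 - <<'E'
from h import *
o=sensors.get_obs();print(o['ee_pos'],o['tcp_rot'],o['time'],o['wrist_force'],o['torque'])
np.save('obs4.npy',o,allow_pickle=True)
snap('wrist','w4.png')
E
```

```text
[0.605  0.1872 0.1924] [-71.4995  89.8072  17.8813] 6.55 [ 0.141   0.4246 -2.672 ] [ 0.0105 -0.004  -0.0161]
```

View pics/w4.png

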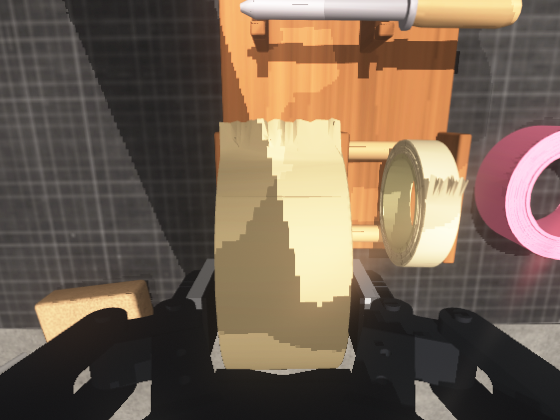

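```bash
python3 - <<'E'
from h import *
rows([.5645,-.2332,.195],down(76),9,40)
E
```

```text
t 6.6 pos [0.6045 0.1871 0.1904] rv [13.3835  0.0179  0.0416] d [ -39.9511 -420.2715    4.6414]
[1.5, 0.0, 0.0, -1.0, 3.0, -47.0, 40]
[1.5, 0.0, 0.0, -1.0, 2.0, -47.0, 40]
[1.5, 0.0, 0.0, -1.0, 1.0, -47.0, 40]
[1.5, 0.0, 0.0, -1.0, -0.0, -47.0, 40]
[1.5, 0.0, 0.0, -1.0, -2.0, -47.0, 40]
[1.5, 0.0, 0.0, -1.0, -3.0, -47.0, 40]
[1.5, 0.0, 0.0, -1.0, -4.0, -47.0, 40]
[1.5, 0.0, 0.0, -1.0, -5.0, -47.0, 40]
[1.5, 0.0, 0.0, -1.0, -6.0, -46.0, 40]
```

{"fn": "carry_out", "kwargs": {
  "increments": [
    [1,0,0,-3,2,-25,40],
    [1.5,0,0,-2,2,-40,40],
    [1.5,0,0,-1,2,-50,40],
    [1.5,0,0,0,0,-50,40],
    [1.5,0,0,0,-2,-50,40],
    [1.5,0,0,0,-3,-50,40],
    [1.5,0,0,0,-4,-50,40],
    [1.5,0,0,0,-5,-50,40],
    [1,0,0,0,-4,-40,40],
    [1,0,0,0,-2,-15,40],
    [0,0,0,0,0,0,40],
    [0,0,0,0,0,0,40]
  ]
}}

```text
time: 8.1
ee_pos: [0.5687, -0.2317, 0.1959]
tcp_rot: [58.0, 90.0, 133.9]
wrist_force: [0.2, 0.8, -3.2]
opening: 0.0491
```

```bash
python3 - <<'E'
from h import *
o=sensors.get_obs();print(o['ee_pos'],o['tcp_rot'],o['time'],o['wrist_force'],o['torque'])
np.save('obs5.npy',o,allow_pickle=True)
snap('wrist','w5.png'); snap('scene','s5.png')
im=cv2.imread('pics/s5.png');cv2.imwrite('pics/s5c.png',cv2.resize(im[120:240,280:420],None,fx=5,fy=5,interpolation=cv2.INTER_CUBIC))
plan([.5645,-.2332,.195],down(76))
E
```

```text
[ 0.5687 -0.2317  0.1959] [ 57.9945  89.9539 133.9186] 8.1 [ 0.1573  0.8196 -3.2262] [ 0.0042 -0.0469 -0.0447]
t 8.2 pos [ 0.569  -0.2314  0.1962] turn(tool) [-0.0309  0.0131 -0.0073] shift before-turn axes [ 1.2493  3.8868 -2.8099] after-turn axes [ 1.2494  3.8885 -2.8075]
```

View pics/w5.png

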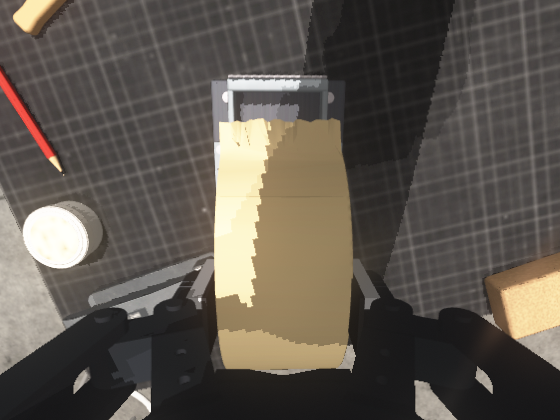

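View pics/s5c.png

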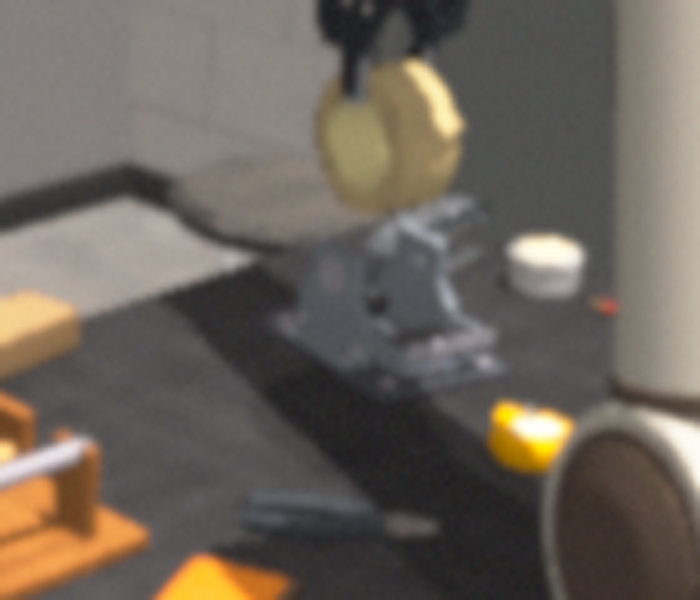

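{"fn": "carry_out", "kwargs": {
  "increments": [
    [0,0,0,5,4,-3,40],
    [0,0,0,15,0,0,40],
    [0,0,0,25,0,0,40],
    [0,0,0,25,0,0,40],
    [0,0,0,15,0,0,40],
    [0,0,0,8,0,0,40],
    [0,0,0,4,0,0,40],
    [0,0,0,0,0,0,40],
    [0,0,0,0,0,0,40]
  ]
}}

```text
time: 9.32
ee_pos: [0.5645, -0.2346, 0.1001]
tcp_rot: [-97.9, 89.9, -22.0]
wrist_force: [-0.1, 0.9, -3.3]
opening: 0.049
```

```bash
python3 - <<'E'
from h import *
o=sensors.get_obs();print(o['ee_pos'],o['tcp_rot'],o['time'],o['wrist_force'],o['torque'])
plan([.564,-.2332,.095],down(76))
E
```

```text
[ 0.5645 -0.2346  0.1001] [-97.8567  89.9337 -21.9756] 9.325 [-0.0555  0.8558 -3.339 ] [-0.0039  0.0243  0.0014]
t 9.325 pos [ 0.5645 -0.2346  0.1001] turn(tool) [-0.1189 -0.0091  0.0656] shift before-turn axes [5.0501 0.8778 1.2678] after-turn axes [5.0513 0.8694 1.2688]
```

{"fn": "carry_out", "kwargs": {
  "increments": [
    [0,0,0,2,0,1,40],
    [0,0,0,2,0,0,40],
    [0,0,0,1,0,0,40],
    [0,0,0,0,0,0,40]
  ]
}}

```text
time: 9.82
ee_pos: [0.5654, -0.2338, 0.0953]
tcp_rot: [-93.2, 89.8, -17.3]
wrist_force: [3.4, -1.0, 3.5]
opening: 0.0491
```

{"fn": "carry_out", "kwargs": {
  "increments": [
    [0,0,0,1,0,0,40],
    [0,0,0,0,0,0,65],
    [0,0,0,0,0,0,85],
    [0,0,0,0,0,0,100],
    [0,0,0,0,0,0,100],
    [0,0,0,0,0,0,100],
    [0,0,0,0,0,0,100],
    [0,0,0,0,0,0,100]
  ]
}}

```text
time: 10.82
ee_pos: [0.5645, -0.2335, 0.0933]
tcp_rot: [-61.0, 90.0, 14.9]
wrist_force: [-0.3, 0.1, 0.4]
opening: 0.0852
```

{"fn": "carry_out", "kwargs": {
  "increments": [
    [0,0,0,-10,0,0,100],
    [0,0,0,-30,0,0,100],
    [0,0,0,-60,0,0,100],
    [0,0,0,-60,0,0,100],
    [0,0,0,-50,0,0,100],
    [0,0,0,0,0,0,100],
    [0,0,0,0,0,0,100]
  ]
}}

```text
time: 11.7
ee_pos: [0.5645, -0.2335, 0.3032]
tcp_rot: [-95.1, 90.0, -19.2]
wrist_force: [-0.4, -0.3, -0.5]
opening: 0.0856
```

```bash
python3 - <<'E'
from h import *
o=sensors.get_obs();print(o['ee_pos'],o['tcp_rot'],o['time'],o['wrist_force'],o['torque'])
np.save('obs6.npy',o,allow_pickle=True)
im=snap('wrist','w6.png')
im=cv2.imread('pics/w6.png');cv2.imwrite('pics/w6c.png',cv2.resize(im[70:320,210:360],None,fx=3,fy=3,interpolation=cv2.INTER_CUBIC)[:600])
E
```

```text
[ 0.5645 -0.2335  0.3032] [-95.0811  89.9956 -19.1995] 11.7 [-0.3648 -0.2736 -0.4953] [-0.0509  0.0119 -0.0006]
```

View pics/w6.png

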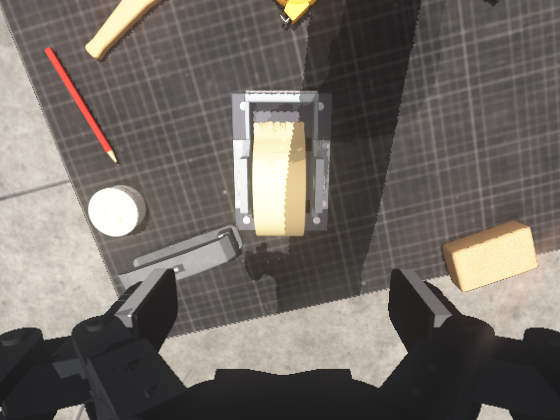

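View pics/w6c.png

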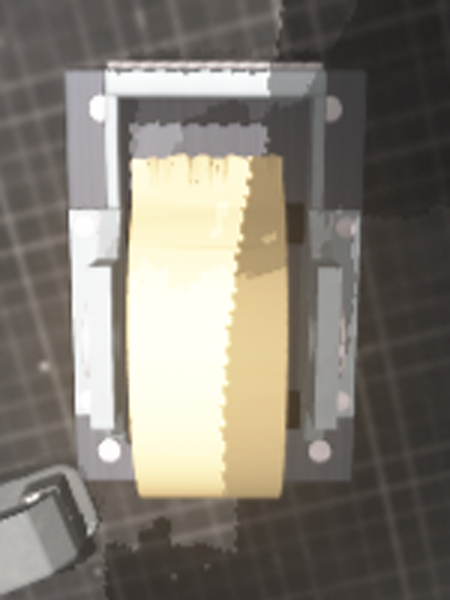

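```bash
python3 - <<'E'
from h import *
o=np.load('obs6.npy',allow_pickle=True).item()
c=lambda *a:[(210+x/3-.33,70+y/3-.33) for x,y in a]
C=np.array([.5637,-.2332]);Rm=np.array([[np.cos(np.radians(14)),-np.sin(np.radians(14))],[np.sin(np.radians(14)),np.cos(np.radians(14))]])
f=lambda p:(p[:,:2]-C)@Rm.T*1e3
p=onz('wrist',c((128,330),(288,330)),.121,o);print('roll',p,f(p))
p=onz('wrist',c((112,266),(113,430),(316,264),(316,430),(91,266),(91,430),(341,264),(337,430)),.086,o);print('plates',f(p),f(p).mean(0))
p=onz('wrist',c((65,71),(366,71),(352,480),(80,480)),.006,o);print('base',f(p),f(p).mean(0))
O,d=rays('wrist',c((210,497)),o)
u=d[0].copy();xy=Rm@u[:2];oc=Rm@(O[:2]-C);a=np.arctan2(xy[0],-u[2]);print(oc,np.degrees(a))
H=O[2]-.066
from scipy.optimize import brentq
g=lambda xc:(a-np.arctan2(xc-oc[0],H))-np.arcsin(.055/np.hypot(H,xc-oc[0]))
print('roll xc from far edge',brentq(g,-.05,.05))
E
```

```text
roll [[ 0.5456 -0.2561  0.121 ]
 [ 0.5577 -0.2083  0.121 ]] [[-11.9918 -26.5454]
 [-11.8494  22.6958]]
plates [[-27.9984 -34.3831]
 [ 28.8866 -35.6592]
 [-28.4711  34.0923]
 [ 29.0961  35.2883]
 [-28.0212 -41.4344]
 [ 28.8637 -43.3491]
 [-28.4508  42.4854]
 [ 29.1177  42.631 ]] [ 0.3778 -0.0411]
base [[-95.8987 -58.616 ]
 [-95.5817  59.4837]
 [ 72.3392  58.9075]
 [ 71.9866 -58.7932]] [-11.7887   0.2455]
[-0.0646  0.0013] 18.18953346092985
roll xc from far edge 0.0022739986360491753
```

```bash
python3 - <<'E'
from h import *
rows([.4688,.3129,.23],down(179),12)
E
```

```text
t 11.75 pos [ 0.5643 -0.2335  0.3023] rv [-103.1197    0.0819   -0.0495] d [-95.4668 546.3836 -72.3092]
[-8.6, 0.0, -0.0, 6.0, 16.0, 44.0, 100]
[-8.6, 0.0, -0.0, 6.0, 9.0, 45.0, 100]
[-8.6, 0.0, -0.0, 6.0, 2.0, 46.0, 100]
[-8.6, 0.0, -0.0, 6.0, -5.0, 46.0, 100]
[-8.6, 0.0, -0.0, 6.0, -12.0, 45.0, 100]
[-8.6, 0.0, -0.0, 6.0, -18.0, 42.0, 100]
[-8.6, 0.0, -0.0, 6.0, -24.0, 39.0, 100]
[-8.6, 0.0, -0.0, 6.0, -30.0, 35.0, 100]
[-8.6, 0.0, -0.0, 6.0, -35.0, 30.0, 100]
[-8.6, 0.0, -0.0, 6.0, -39.0, 25.0, 100]
[-8.6, 0.0, -0.0, 6.0, -42.0, 19.0, 100]
[-8.6, 0.0, -0.0, 6.0, -45.0, 12.0, 100]
```

{"fn": "carry_out", "kwargs": {
  "increments": [
    [-8.6,0,0,6,16,44,100],
    [-8.6,0,0,6,9,45,100],
    [-8.6,0,0,6,2,46,100],
    [-8.6,0,0,6,-5,46,100],
    [-8.6,0,0,6,-12,45,100],
    [-8.6,0,0,6,-18,42,100],
    [-8.6,0,0,6,-24,39,100],
    [-8.6,0,0,6,-30,35,100],
    [-8.6,0,0,6,-35,30,100],
    [-8.6,0,0,6,-39,25,100],
    [-8.6,0,0,6,-42,19,100],
    [-8.6,0,0,6,-45,12,100]
  ]
}}

```text
time: 13.25
ee_pos: [0.5088, 0.3191, 0.2296]
tcp_rot: [34.6, 89.9, -146.0]
wrist_force: [1.2, -0.2, -0.1]
opening: 0.0855
```

{"fn": "carry_out", "kwargs": {
  "increments": [
    [0,0,0,0,0,0,100],
    [0,0,0,0,0,0,100]
  ]
}}

```text
time: 13.5
ee_pos: [0.5093, 0.3177, 0.2302]
tcp_rot: [38.9, 89.9, -142.1]
wrist_force: [0.4, 0.1, 0.6]
opening: 0.0856
```

```bash
python3 - <<'E'
from h import *
o=sensors.get_obs();print(o['q'],o['ee_pos'],o['tcp_rot'],o['time'])
np.save('obs7.npy',o,allow_pickle=True)
im=snap('wrist','w7.png')
plan([.4688,.3129,.051],down(179))
E
```

```text
[ 31.9597  12.1901  18.0498  95.9796  -0.0126 -57.0894] [0.5093 0.3177 0.2302] [  38.8996   89.8794 -142.0513] 13.5
t 13.55 pos [0.5096 0.3172 0.2307] turn(tool) [ 0.0039  0.0555 -0.0509] shift before-turn axes [179.7305   4.8945  40.5125] after-turn axes [179.6868   5.0568  40.6862]
```

View pics/w7.png

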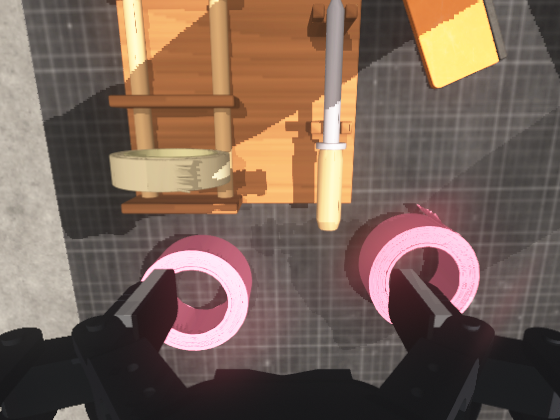

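```bash
python3 - <<'E'
from h import *
o=np.load('obs7.npy',allow_pickle=True).item()
im=cv2.imread('pics/w7.png');cv2.imwrite('pics/w7c.png',cv2.resize(im[100:240,280:380],None,fx=4,fy=4,interpolation=cv2.INTER_CUBIC))
p=onz('wrist',[(425,262),(425,215)],.05,o);print('pink',p)
E
```

```text
pink [[0.371  0.3896 0.05  ]
 [0.3752 0.3418 0.05  ]]
```

View pics/w7c.png

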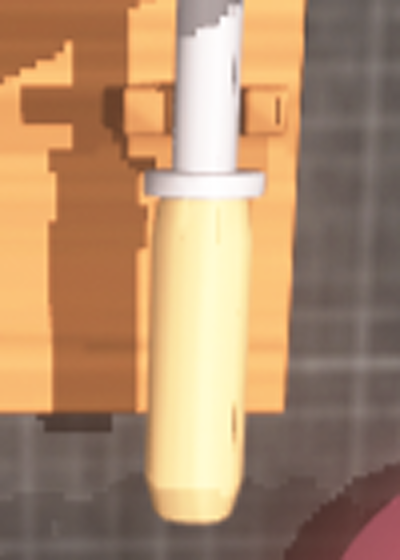

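```bash
python3 - <<'E'
from h import *
o=np.load('obs7.npy',allow_pickle=True).item()
c=lambda *a:[(280+x/4-.37,100+y/4-.37) for x,y in a]
p=onz('wrist',c((201,220),(199,330),(197,440),(206,178),(206,110),(196,520)),.07,o);print(p)
d=p[2]-p[0];print(np.degrees(np.arctan2(-d[0],d[1])))
plan([.469,.311,.051],down(179.1))
E
```

```text
[[0.4688 0.282  0.07  ]
 [0.4688 0.3055 0.07  ]
 [0.4688 0.3299 0.07  ]
 [0.4679 0.2733 0.07  ]
 [0.4681 0.2594 0.07  ]
 [0.4688 0.3484 0.07  ]]
-0.07812581155226984
t 13.55 pos [0.5096 0.3172 0.2307] turn(tool) [-0.0961  0.0555 -0.0508] shift before-turn axes [179.732    6.7907  40.2795] after-turn axes [179.6868   6.8825  40.4652]
```

{"fn": "carry_out", "kwargs": {
  "increments": [
    [0,0,0,10,4,20,100],
    [0,0,0,30,3,20,100],
    [0,0,0,50,0,0,100],
    [0,0,0,45,0,0,100],
    [0,0,0,30,0,0,100],
    [0,0,0,16,0,0,100],
    [0,0,0,0,0,0,100],
    [0,0,0,0,0,0,100]
  ]
}}

```text
time: 14.55
ee_pos: [0.4704, 0.3119, 0.0518]
tcp_rot: [-145.9, 89.9, 33.1]
wrist_force: [-0.2, -0.3, 0.6]
opening: 0.0856
```

```bash
python3 - <<'E'
from h import *
o=sensors.get_obs();print(o['ee_pos'],o['time'],o['wrist_force'])
im=snap('wrist','w8.png')
plan([.469,.311,.050],down(179.1))
E
```

```text
[0.4704 0.3119 0.0518] 14.55 [-0.2231 -0.3297  0.5833]
t 14.6 pos [0.4705 0.312  0.0519] turn(tool) [-0.0412 -0.1095  0.0734] shift before-turn axes [1.9083 1.0223 1.4515] after-turn axes [1.9123 1.0188 1.4486]
```

View pics/w8.png

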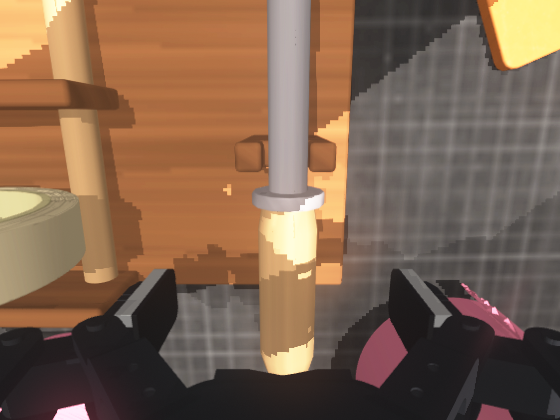

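The grip (column 288) is centred between the fingers (mid 285), and the collar is at (289,197).

{"fn": "carry_out", "kwargs": {
  "increments": [
    [0,0,0,2,1,1,60],
    [0,0,0,0,0,0,10],
    [0,0,0,0,0,0,10],
    [0,0,0,0,0,0,10],
    [0,0,0,0,0,0,10],
    [0,0,0,0,0,0,10],
    [0,0,0,0,0,0,10],
    [0,0,0,0,0,0,10]
  ],
  "squeeze": 90
}}

```text
time: 15.6
ee_pos: [0.4687, 0.3108, 0.0484]
tcp_rot: [-129.1, 90.0, 50.0]
wrist_force: [0.5, 0.5, 1.6]
opening: 0.0194
```

{"fn": "carry_out", "kwargs": {
  "increments": [
    [0,0,0,-5,0,0,10],
    [0,0,0,-15,0,0,10],
    [0,0,0,-30,0,0,10],
    [0,0,0,-35,0,0,10],
    [0,0,0,-35,0,0,10],
    [0,0,0,0,0,0,10],
    [0,0,0,0,0,0,10]
  ]
}}

```text
time: 16.48
ee_pos: [0.4685, 0.3106, 0.168]
tcp_rot: [23.2, 90.0, -157.7]
wrist_force: [-0.2, -0.3, -1.4]
opening: 0.0196
```

```bash
python3 - <<'E'
from h import *
o=sensors.get_obs();print(o['ee_pos'],o['tcp_rot'],o['time'],o['wrist_force'],o['torque'])
np.save('obs9.npy',o,allow_pickle=True)
im=snap('wrist','w9.png');im=snap('scene','s9.png')
im=cv2.imread('pics/s9.png');cv2.imwrite('pics/s9c.png',cv2.resize(im[120:260,190:350],None,fx=4.2,fy=4.2,interpolation=cv2.INTER_CUBIC))
E
```

```text
[0.4685 0.3106 0.168 ] [  23.18     89.9759 -157.7446] 16.475 [-0.1804 -0.3356 -1.3743] [ 0.1075 -0.0147 -0.0216]
```

View pics/w9.png

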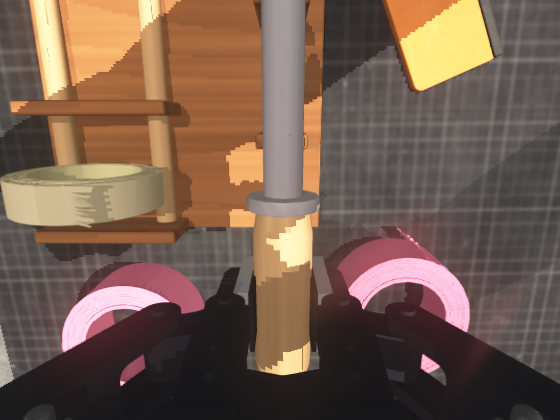

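View pics/s9c.png

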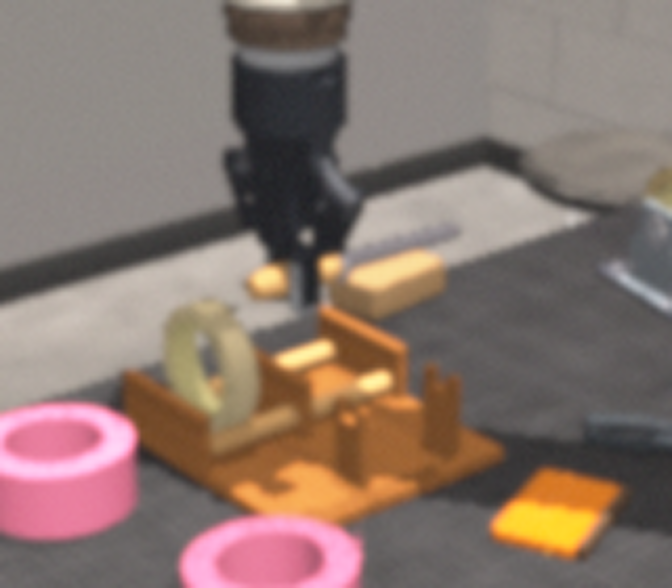

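```bash
cat > rodfit.py <<'E'
from h import *
def fit(fn,o,r0=2,r1=175,show=True):
    im=cv2.imread(fn); c=vision.calibration('wrist')
    hsv=cv2.cvtColor(im,cv2.COLOR_BGR2HSV).astype(float)
    g=cv2.GaussianBlur(im.astype(np.float32),(0,0),0.8)
    L=[];Rr=[]
    for v in range(r0,r1,3):
        row=g[v]; d=np.linalg.norm(row[2:]-row[:-2],axis=1)  # centred at u+1
        def pk(a,b):
            k=a+np.argmax(d[a:b]);y=d[k-1:k+2];den=y[0]-2*y[1]+y[2]
            return k+1+(0 if den==0 else .5*(y[0]-y[2])/den)
        L.append((pk(250,275),v));Rr.append((pk(291,318),v))
    out=[]
    for P in(L,Rr):
        P=np.array(P); u=cv2.undistortPoints(P.reshape(-1,1,2),c['camera_matrix'],c['dist']).reshape(-1,2)
        m=np.ones(len(u),bool)
        for _ in range(6):
            k=np.polyfit(u[m,1],u[m,0],1);res=u[:,0]-np.polyval(k,u[:,1]);m=abs(res)<max(2.*np.std(res[m]),.0006)
        print('inl',m.sum(),len(m),'rms px',np.std(res[m])*354)
        out.append(k)
    # plane normals through camera centre: edges x=k0*y+k1 (image coords, y down)
    n=[np.array([1,-k[0],-k[1]]) for k in out]
    d=np.cross(n[0],n[1]);d/=np.linalg.norm(d)
    dc=np.array([d[0],-d[1],-d[2]]);T=c['mount'];dt=T[:3,:3]@dc
    if dt[1]<0:dt=-dt
    # axis: unit normals; the axis lies in bisector plane, distance 7mm from both planes
    n=[x/np.linalg.norm(x) for x in n]
    a=np.arccos(np.dot(n[0],n[1]))/2; dist=.007/np.sin(a)
    b=n[0]+n[1];b=np.cross(b,d);b/=np.linalg.norm(b)
    # point nearest camera along the bisector
    p=b*dist; p=p if p[2]>0 else -p
    pt=T[:3,:3]@np.array([p[0],-p[1],-p[2]])+T[:3,3]
    print('axis dir in tool',dt,'pitch(down+) deg',np.degrees(np.arcsin(dt[0])),'yaw',np.degrees(np.arcsin(dt[2])))
    s=-pt[1]/dt[1]
    print('axis point at tool y=0 (mm):',(pt+s*dt)*1e3,' at collar y~40:',(pt+(s+.038)*dt)*1e3,'tip y~150',(pt+(s+.148)*dt)*1e3)
    return dt,pt
if __name__=='__main__':
    import sys
    fit(sys.argv[1],np.load(sys.argv[2],allow_pickle=True).item(),int(sys.argv[3]),int(sys.argv[4]))
E
python3 rodfit.py pics/w9.png obs9.npy 2 175; python3 rodfit.py pics/w9.png obs9.npy 2 100
```

```text
inl 52 58 rms px 0.09979526294784138
inl 42 58 rms px 0.08971954296687865
axis dir in tool [0.0462 0.9989 0.001 ] pitch(down+) deg 2.6486576720508346 yaw 0.05922761159539246
axis point at tool y=0 (mm): [-21.0901   0.      -0.4004]  at collar y~40: [-19.3341  37.9594  -0.3611] tip y~150 [-14.2508 147.8418  -0.2474]
inl 31 33 rms px 0.097602754846012
inl 26 33 rms px 0.059614275420767054
axis dir in tool [0.0373 0.9993 0.0027] pitch(down+) deg 2.139127224013268 yaw 0.15566565625080414
axis point at tool y=0 (mm): [-20.2884   0.      -0.5536]  at collar y~40: [-18.87    37.9734  -0.4504] tip y~150 [-14.7642 147.8963  -0.1515]
```

```bash
sed -i 's/pk(250,275)/pk(252,283)/; s/pk(291,318)/pk(291,322)/' rodfit.py; python3 rodfit.py pics/w8.png obs9.npy 2 120;python3 rodfit.py pics/w8.png obs9.npy 2 175; python3 rodfit.py pics/w9.png obs9.npy 2 120; python3 rodfit.py pics/w9.png obs9.npy 2 175
```

```text
inl 40 40 rms px 0.05301423356229905
inl 40 40 rms px 0.0816193811478007
axis dir in tool [-0.013   0.9999  0.0011] pitch(down+) deg -0.7451881573129042 yaw 0.06543216465074551
axis point at tool y=0 (mm): [-13.3753   0.       1.3868]  at collar y~40: [-13.8695  37.9968   1.4302] tip y~150 [-15.3002 147.9874   1.5558]
inl 50 58 rms px 0.058797906027320684
inl 52 58 rms px 0.07908438571032672
axis dir in tool [-0.0171  0.9999  0.0011] pitch(down+) deg -0.9790649408664237 yaw 0.06413392220869883
axis point at tool y=0 (mm): [-13.0223   0.       1.3882]  at collar y~40: [-13.6716  37.9944   1.4307] tip y~150 [-15.5512 147.9783   1.5538]
inl 38 40 rms px 0.10658772488568223
inl 33 40 rms px 5.489113797715137
axis dir in tool [ 0.7523  0.6576 -0.0397] pitch(down+) deg 48.793629314788205 yaw -2.277923834629518
axis point at tool y=0 (mm): [-135.5145    0.        6.0049]  at collar y~40: [-106.9255   24.9878    4.4946] tip y~150 [-24.1679  97.3208   0.1224]
inl 52 58 rms px 0.09979526294784138
inl 51 58 rms px 5.409009820203148
axis dir in tool [ 0.5584  0.8291 -0.0282] pitch(down+) deg 33.94267462861252 yaw -1.6175099180222203
axis point at tool y=0 (mm): [-96.8761   0.       3.8385]  at collar y~40: [-75.6583  31.5064   2.7659] tip y~150 [-14.2383 122.7092  -0.3391]
```

```bash
python3 - <<'E'
import cv2
im=cv2.imread('pics/s9.png');a=cv2.resize(im[165:200,240:310],None,fx=10,fy=10,interpolation=cv2.INTER_NEAREST)
im=cv2.imread('pics/scene0.png');b=cv2.resize(im[200:235,240:310],None,fx=10,fy=10,interpolation=cv2.INTER_NEAREST)
import numpy as np
cv2.imwrite('pics/c9.png',np.vstack([a,b])[:600+100])
cv2.imwrite('pics/c9a.png',a);cv2.imwrite('pics/c9b.png',b)
E
```

```text
(no output)
```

View pics/c9a.png

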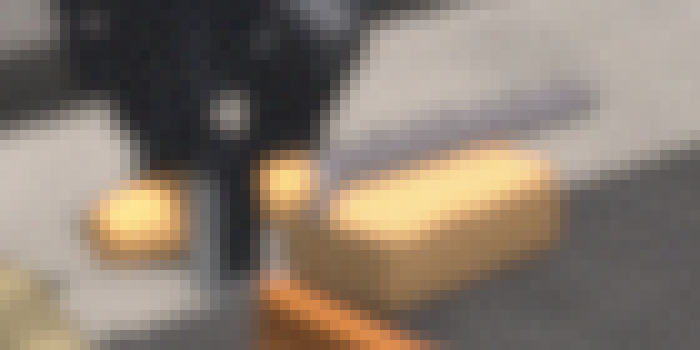

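View pics/c9b.png

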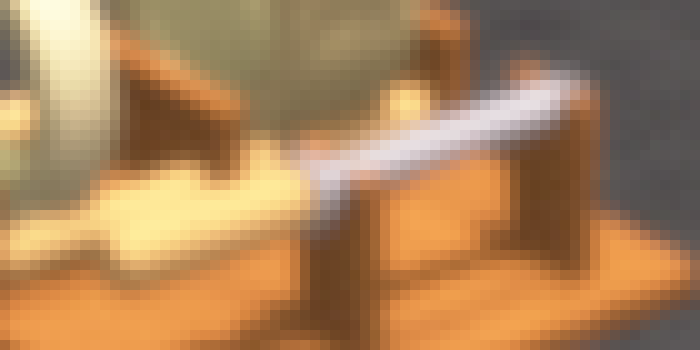

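```bash
python3 - <<'E'
from h import *
def pl(pts,x0,y0,yaw):
    O,d=rays('scene',pts); n=np.array([np.cos(np.radians(yaw)),np.sin(np.radians(yaw)),0])
    s=(np.dot([x0,y0,0],n)-O@n)/(d@n); return O+d*s[:,None]
a=[(240+x/10-.5,165+y/10-.5) for x,y in((105,218),(285,180),(450,135),(560,106),(590,99))]
b=[(240+x/10-.5,200+y/10-.5) for x,y in((115,242),(215,215),(320,188),(450,132),(550,97),(580,85))]
print(pl(a,.4685,.3106,-.9));print(pl(b,.4688,.3129,-.9))
E
```

```text
[[0.469  0.3443 0.1961]
 [0.468  0.2807 0.1911]
 [0.4671 0.2185 0.1895]
 [0.4664 0.1749 0.1881]
 [0.4662 0.1626 0.1874]]
[[0.4693 0.3445 0.0785]
 [0.4687 0.3082 0.0753]
 [0.4681 0.2685 0.0714]
 [0.4673 0.2172 0.0742]
 [0.4666 0.176  0.0736]
 [0.4665 0.1633 0.0739]]
```

```bash
cat >> h.py <<'E'
C=np.array([.564,-.2332]); YAW=-14.0
def cr(x,y,z):
    a=np.radians(YAW); return [C[0]+np.cos(a)*x-np.sin(a)*y, C[1]+np.sin(a)*x+np.cos(a)*y, z]
E
python3 - <<'E'
from h import *
print(cr(0,.212,.15)); rows(cr(0,.212,.15),down(166),8,10)
E
```

```text
[np.float64(0.6152874418671295), np.float64(-0.027497306029488744), 0.15]
t 16.575 pos [0.4681 0.3104 0.1671] rv [13.081   0.0877 -0.0725] d [ 147.1383 -337.8943  -17.1026]
[1.6, 0.0, -0.0, 2.0, 42.0, -20.0, 10]
[1.6, 0.0, -0.0, 2.0, 41.0, -21.0, 10]
[1.6, 0.0, -0.0, 2.0, 40.0, -22.0, 10]
[1.6, 0.0, -0.0, 2.0, 40.0, -23.0, 10]
[1.6, 0.0, -0.0, 2.0, 39.0, -24.0, 10]
[1.6, 0.0, -0.0, 2.0, 38.0, -25.0, 10]
[1.6, 0.0, -0.0, 2.0, 38.0, -26.0, 10]
[1.6, 0.0, -0.0, 2.0, 37.0, -28.0, 10]
```

{"fn": "carry_out", "kwargs": {
  "increments": [
    [0.8,0,0,1,21,-10,10],
    [1.6,0,0,2,41,-21,10],
    [1.6,0,0,2,40,-22,10],
    [1.6,0,0,2,40,-23,10],
    [1.6,0,0,2,39,-24,10],
    [1.6,0,0,2,38,-25,10],
    [1.6,0,0,2,38,-26,10],
    [1.6,0,0,2,37,-27,10],
    [1,0,0,2,19,-14,10],
    [0,0,0.9,0,0,0,10],
    [0,0,0.9,0,0,0,10],
    [0,0,0,0,0,0,10]
  ]
}}

```text
time: 18.08
ee_pos: [0.6236, -0.0214, 0.1513]
tcp_rot: [89.7, 88.2, -104.1]
wrist_force: [0.2, 0.1, -1.7]
opening: 0.0192
```

```bash
sed -i 's/pk(252,283)/pk(250,275)/; s/pk(291,322)/pk(291,318)/' rodfit.py; python3 - <<'E'
from h import *
o=sensors.get_obs();print(o['q'],o['ee_pos'],o['tcp_rot'],o['time'],o['wrist_force'],o['torque'])
np.save('obs10.npy',o,allow_pickle=True)
im=snap('wrist','w10.png');im=snap('scene','s10.png');snap('top','t10.png')
im=cv2.imread('pics/s10.png');cv2.imwrite('pics/s10c.png',cv2.resize(im[130:220,290:400],None,fx=7,fy=6.6,interpolation=cv2.INTER_CUBIC))
plan(cr(0,.212,.15),down(166))
E
python3 rodfit.py pics/w10.png obs10.npy 2 175;python3 rodfit.py pics/w10.png obs10.npy 2 120
```

```text
[ -1.1578  14.7632  12.3542  87.9969  -1.76   -77.3483] [ 0.6236 -0.0214  0.1513] [  89.6618   88.1938 -104.1415] 18.075 [ 0.166   0.0632 -1.7007] [ 0.1736 -0.0304  0.0553]
t 18.225 pos [ 0.6237 -0.022   0.1515] turn(tool) [ 0.151  -0.0167 -1.7856] shift before-turn axes [1.7334 7.3364 6.8311] after-turn axes [1.5056 7.4049 6.8112]
inl 50 58 rms px 0.1424990534592875
inl 54 58 rms px 0.10132678157532049
axis dir in tool [0.0518 0.9986 0.0043] pitch(down+) deg 2.9685088594759015 yaw 0.2488922514338925
axis point at tool y=0 (mm): [-19.1583   0.      -0.2215]  at collar y~40: [-17.1904  37.9487  -0.0564] tip y~150 [-11.4939 147.8      0.4214]
inl 28 40 rms px 0.09728771088182586
inl 38 40 rms px 0.10740860057274286
axis dir in tool [0.0604 0.9982 0.0033] pitch(down+) deg 3.4645340555992314 yaw 0.18738666783842084
axis point at tool y=0 (mm): [-20.092    0.      -0.1359]  at collar y~40: [-17.7956  37.9303  -0.0117] tip y~150 [-11.1483 147.7287   0.3481]
```

View pics/w10.png

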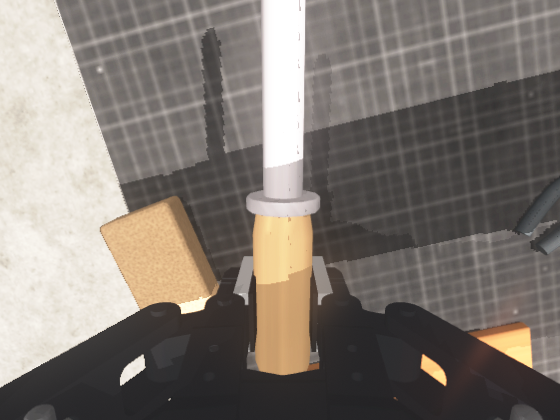

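View pics/s10c.png

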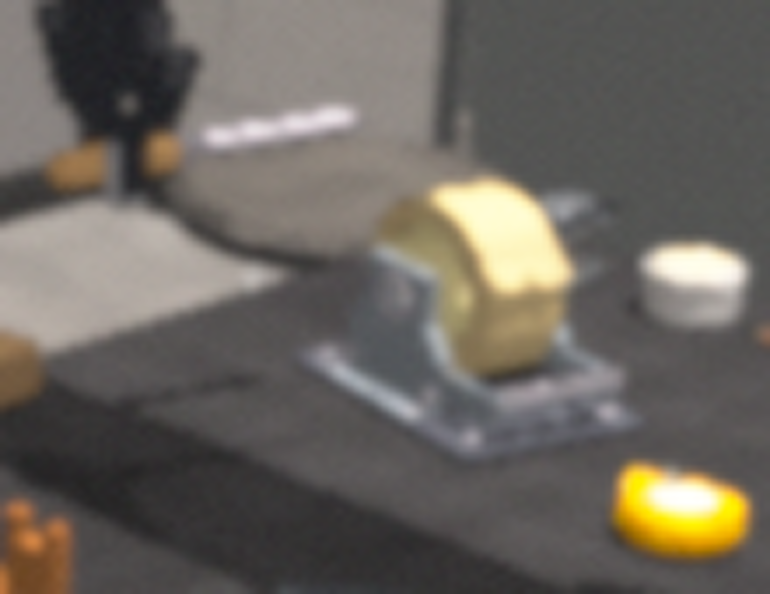

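```bash
python3 - <<'E'
from h import *
im=cv2.imread('pics/s10.png');cv2.imwrite('pics/c10.png',cv2.resize(im[140:162,292:346],None,fx=14,fy=14,interpolation=cv2.INTER_NEAREST))
im=cv2.imread('pics/t10.png');cv2.imwrite('pics/c10t.png',cv2.resize(im[110:260,340:480],None,fx=4,fy=4,interpolation=cv2.INTER_CUBIC))
E
```

```text
(no output)
```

View pics/c10.png

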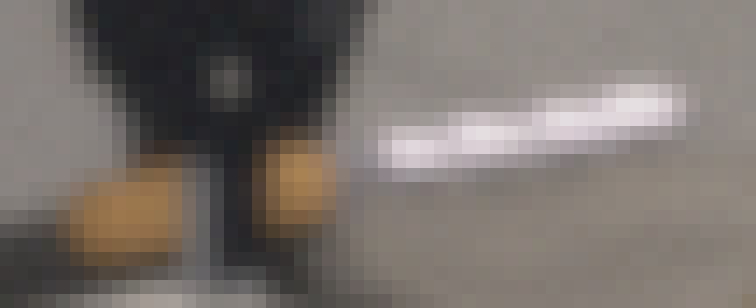

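View pics/c10t.png

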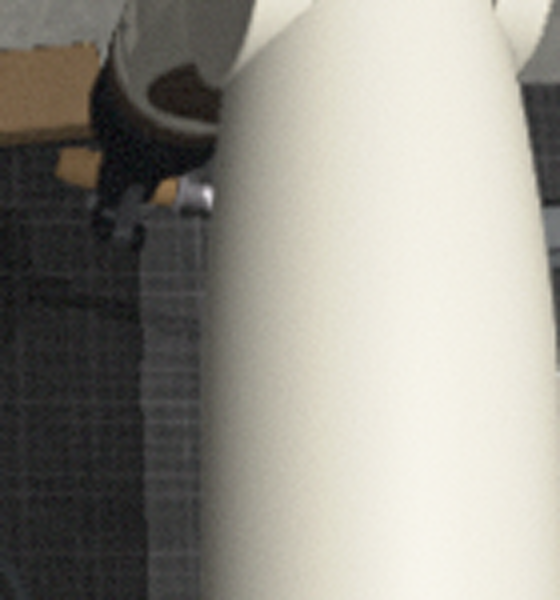

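```bash
python3 - <<'E'
from h import *
o=np.load('obs10.npy',allow_pickle=True).item()
def pl(pts,x0,y0,yaw):
    O,d=rays('scene',pts); n=np.array([np.cos(np.radians(yaw)),np.sin(np.radians(yaw)),0])
    s=(np.dot([x0,y0,0],n)-O@n)/(d@n); return O+d*s[:,None]
a=[(292+x/14-.5,140+y/14-.5) for x,y in((75,222),(125,215),(298,183),(410,154),(500,136),(640,110),(685,103))]
p=pl(a,o['ee_pos'][0],o['ee_pos'][1],-14)
s=-(p[:,:2]-o['ee_pos'][:2])@np.array([np.sin(np.radians(14)),np.cos(np.radians(14))])
print(np.c_[s,p[:,2]])
k=np.polyfit(s,p[:,2],1);print(np.degrees(k[0]),k[1])
k=np.polyfit(s[3:],p[3:,2],1);print(np.degrees(k[0]),k[1],'expected axis z at s=0',o['ee_pos'][2]+.0216)
E
```

```text
[[-0.0382  0.1738]
 [-0.0237  0.1735]
 [ 0.0271  0.1747]
 [ 0.0607  0.1778]
 [ 0.0881  0.1788]
 [ 0.1316  0.1799]
 [ 0.1459  0.1798]]
2.180130924211038 0.17477661485131155
1.4160898389634913 0.17643372323059459 expected axis z at s=0 0.17293830327143453
```

```bash
python3 - <<'E'
from h import *
plan(cr(0,.209,.045),down(166)*Ro.from_euler('z',1.8,degrees=True))
E
```

```text
t 18.225 pos [ 0.6237 -0.022   0.1515] turn(tool) [ 0.1507 -0.0191  0.0144] shift before-turn axes [106.7759   7.0632   6.8653] after-turn axes [106.7799   7.0543   6.8112]
```

{"fn": "carry_out", "kwargs": {
  "increments": [
    [0.2,0,0,7,4,4,10],
    [0,0,0,20,3,3,10],
    [0,0,0,30,0,0,10],
    [0,0,0,30,0,0,10],
    [0,0,0,15,0,0,10],
    [0,0,0,5,0,0,10],
    [0,0,0,0,0,0,10],
    [0,0,0,0,0,0,10]
  ]
}}

```text
time: 19.23
ee_pos: [0.6152, -0.0312, 0.0458]
tcp_rot: [93.4, 88.2, -100.7]
wrist_force: [-0.5, -1.2, -1.8]
opening: 0.0199
```

```bash
python3 - <<'E'
from h import *
o=sensors.get_obs();print(o['q'],o['ee_pos'],o['tcp_rot'],o['time'],o['wrist_force'],o['torque'])
np.save('obs11.npy',o,allow_pickle=True)
im=snap('wrist','w11.png');im=snap('scene','s11.png')
im=cv2.imread('pics/s11.png');cv2.imwrite('pics/s11c.png',cv2.resize(im[145:205,290:390],None,fx=8,fy=8,interpolation=cv2.INTER_CUBIC))
plan(cr(0,.209,.045),down(166)*Ro.from_euler('z',1.8,degrees=True))
E
python3 rodfit.py pics/w11.png obs11.npy 2 175;python3 rodfit.py pics/w11.png obs11.npy 2 120
```

```text
[ -2.085   14.6094   0.4899  76.1479  -1.7638 -77.9587] [ 0.6152 -0.0312  0.0458] [  93.4212   88.2161 -100.701 ] 19.225 [-0.5264 -1.2399 -1.794 ] [ 0.1344 -0.0431 -0.034 ]
t 19.325 pos [ 0.615  -0.0312  0.0455] turn(tool) [-0.1248 -0.0823  0.0165] shift before-turn axes [ 0.4678 -0.6422  0.6472] after-turn axes [ 0.4686 -0.6437  0.6452]
inl 45 58 rms px 0.08181930298272862
inl 58 58 rms px 0.1131606973888697
axis dir in tool [0.0008 1.     0.0018] pitch(down+) deg 0.0473702764154094 yaw 0.1031130328476222
axis point at tool y=0 (mm): [-16.6551   0.      -0.0324]  at collar y~40: [-16.6236  37.9999   0.036 ] tip y~150 [-16.5327 147.9997   0.2339]
inl 32 40 rms px 0.07269521392436443
inl 40 40 rms px 0.11450897990988174
axis dir in tool [0.0002 1.     0.0007] pitch(down+) deg 0.008645964380287877 yaw 0.03804109997281892
axis point at tool y=0 (mm): [-16.6082   0.       0.0646]  at collar y~40: [-16.6024  38.       0.0898] tip y~150 [-16.5858 148.       0.1629]
```

View pics/w11.png

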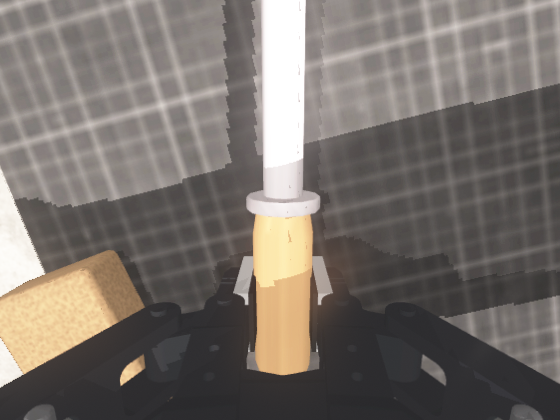

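View pics/s11c.png

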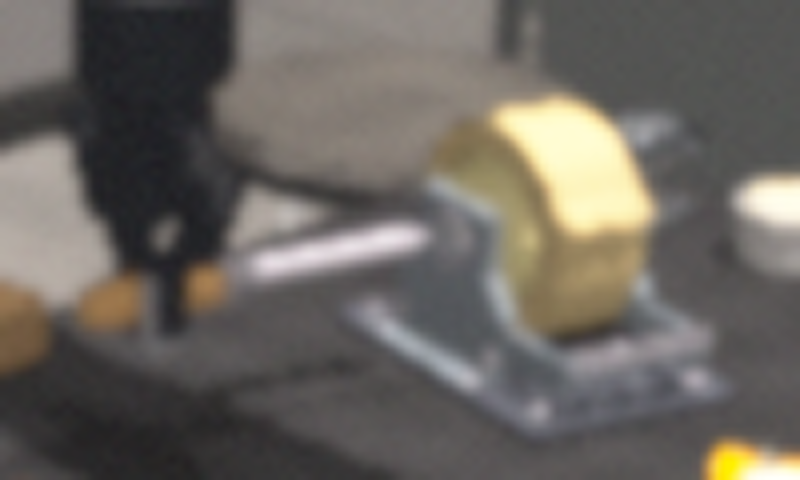

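{"fn": "carry_out", "kwargs": {
  "increments": [
    [0,0,-0.9,0,0,1,10],
    [0,0,0,0,0,0,10]
  ]
}}

```text
time: 19.58
ee_pos: [0.6135, -0.0311, 0.0448]
tcp_rot: [91.2, 89.1, -102.9]
wrist_force: [-0.9, -0.2, -0.9]
opening: 0.0198
```

```bash
python3 - <<'E'
from h import *
o=sensors.get_obs();print(o['q'],o['ee_pos'],o['tcp_rot'],o['time'],o['wrist_force'],o['torque'])
np.save('obs12.npy',o,allow_pickle=True)
im=snap('scene','s12.png')
im=cv2.imread('pics/s12.png');cv2.imwrite('pics/s12c.png',cv2.resize(im[155:195,310:360],None,fx=14,fy=14,interpolation=cv2.INTER_CUBIC))
O=np.array(o['ee_pos'])
c=vision.calibration('scene')
def proj(P):
    P=np.atleast_2d(P);X=(c['extrinsics']@np.c_[P,np.ones(len(P))].T).T[:,:3]
    X=np.c_[X[:,0],-X[:,1],-X[:,2]]
    return cv2.projectPoints(X,np.zeros(3),np.zeros(3),c['camera_matrix'],c['dist'])[0].reshape(-1,2)
P=[cr(0,.0615,.066),cr(0,.046,.066),cr(0,.172,.066),cr(.013,.046,.066),cr(-.013,.046,.066),cr(0,.046,.079),cr(0,.046,.053),cr(0.028,.043,.086),cr(-.028,.043,.086)]
print((proj(P)-[310,155])*14+7)
plan(cr(0,.209,.045),down(166)*Ro.from_euler('z',.9,degrees=True))
E
```

```text
[ -2.5039  14.3026   0.0155  75.8706  -0.8593 -78.3641] [ 0.6135 -0.0311  0.0448] [  91.2372   89.1264 -102.9015] 19.575 [-0.9094 -0.1791 -0.8618] [ 0.1198  0.0248 -0.0116]
[[457.9215 294.7671]
 [505.025  285.7391]
 [111.2227 361.1775]
 [478.0587 270.4694]
 [532.3472 301.2085]
 [508.3561 241.3019]
 [501.7206 329.8668]
 [461.1749 183.728 ]
 [579.0599 248.2728]]
t 19.625 pos [ 0.6135 -0.0311  0.0447] turn(tool) [-0.1358 -0.0145  0.0093] shift before-turn axes [-0.2983 -0.9024 -0.8606] after-turn axes [-0.2987 -0.9003 -0.8627]
```

View pics/s12c.png

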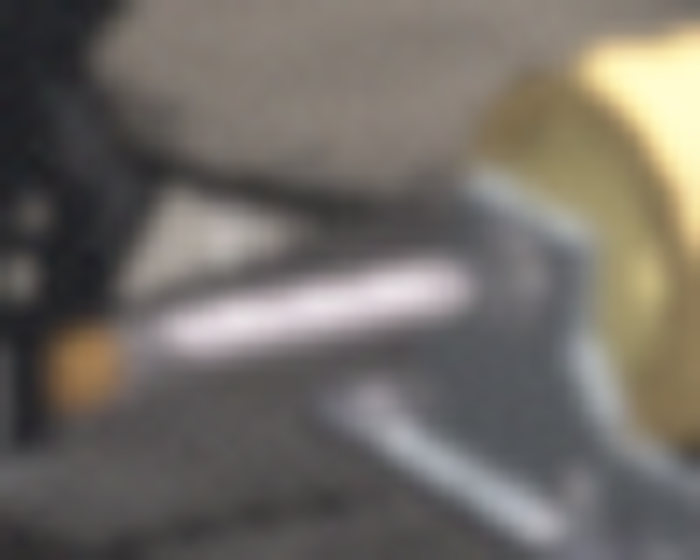

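{"fn": "carry_out", "kwargs": {
  "increments": [
    [0,0,0,0,4,-1,10],
    [0,0,0,0,5,0,10],
    [0,0,0,0,5,0,10],
    [0,0,0,0.3,5,0,10],
    [0,0,0,0,4,0,10],
    [0,0,0,0,3,0,10],
    [0,0,0,0,0,0,10]
  ]
}}

```text
time: 20.5
ee_pos: [0.6081, -0.0566, 0.0447]
tcp_rot: [90.4, 89.1, -103.7]
wrist_force: [-1.1, 0.3, -1.8]
opening: 0.0198
```

```bash
cat > st.py <<'E'
from h import *
o=sensors.get_obs();print(o['ee_pos'],o['time'],o['wrist_force'],o['torque'])
a=np.radians(14);d=o['ee_pos'][:2]-C
f=lambda v:np.array([np.cos(a)*v[0]-np.sin(a)*v[1],np.sin(a)*v[0]+np.cos(a)*v[1]])
print('cradle x,y mm',f(d)*1e3,'tip y',f(d)[1]*1e3-147.5,'z',o['ee_pos'][2],'F cradle',f(o['wrist_force'][:2]),'T',f(o['torque'][:2]))
plan(cr(0,.084,.0445),down(166)*Ro.from_euler('z',.9,degrees=True),o)
E
python3 st.py
```

```text
[ 0.6081 -0.0566  0.0447] 20.5 [-1.0749  0.2622 -1.7933] [ 0.115   0.0337 -0.0346]
cradle x,y mm [  0.0836 182.0266] tip y 34.526594561873594 z 0.044667811381373164 F cradle [-1.1064 -0.0056] T [0.1034 0.0605]
t 20.5 pos [ 0.6081 -0.0566  0.0447] turn(tool) [-0.1371 -0.0048 -0.0017] shift before-turn axes [ 1.7104 98.0117 -0.1508] after-turn axes [ 1.7075 98.0119  0.0836]
```

{"fn": "carry_out", "kwargs": {
  "increments": [
    [0,0,0,0,8,0,10],
    [0,0,0,0.5,13,0,10],
    [0,0,0,0,13,0,10],
    [0,0,0,0.5,13,0,10],
    [0,0,0,0,8,0,10],
    [0,0,0,0,0,0,10]
  ]
}}

```text
time: 21.25
ee_pos: [0.5946, -0.1104, 0.0446]
tcp_rot: [90.5, 89.1, -103.6]
wrist_force: [-0.3, -0.2, -1.6]
opening: 0.0197
```

```bash
python3 st.py; python3 - <<'E'
from h import *
np.save('obs13.npy',sensors.get_obs(),allow_pickle=True)
snap('wrist','w13.png')
E
```

```text
[ 0.5946 -0.1104  0.0446] 21.25 [-0.3189 -0.2136 -1.5922] [ 0.1434 -0.0339  0.0473]
cradle x,y mm [ -0.0146 126.5148] tip y -20.985234234693067 z 0.04455891195496925 F cradle [-0.2578 -0.2844] T [0.1473 0.0018]
t 21.25 pos [ 0.5946 -0.1104  0.0446] turn(tool) [-0.1802 -0.0057  0.0025] shift before-turn axes [ 0.7248 42.5084 -0.1482] after-turn axes [ 0.7267 42.5086 -0.0146]
```

View pics/w13.png

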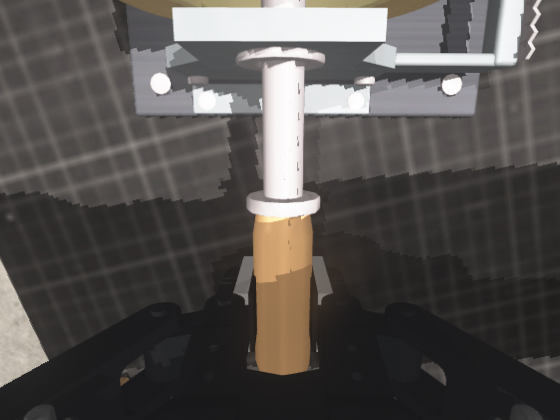

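{"fn": "carry_out", "kwargs": {
  "increments": [
    [0,0,0,0,6,0,10],
    [0,0,0,0.3,7,0,10],
    [0,0,0,0,7,0,10],
    [0,0,0,0.2,7,0,10],
    [0,0,0,0,5,0,10],
    [0,0,0,0,3,0,10],
    [0,0,0,0,0,0,10]
  ]
}}

```text
time: 22.18
ee_pos: [0.5862, -0.1438, 0.0446]
tcp_rot: [90.5, 89.1, -103.6]
wrist_force: [0.5, 0.4, -1.7]
opening: 0.0197
```

```bash
python3 st.py; python3 - <<'E'
from h import *
np.save('obs14.npy',sensors.get_obs(),allow_pickle=True)
snap('wrist','w14.png')
E
```

```text
[ 0.5862 -0.1438  0.0446] 22.175 [ 0.4917  0.4132 -1.6815] [ 0.1243 -0.0491  0.0059]
cradle x,y mm [-0.0993 92.0872] tip y -55.4128190455297 z 0.04459563766839096 F cradle [0.3771 0.5199] T [ 0.1325 -0.0175]
t 22.175 pos [ 0.5862 -0.1438  0.0446] turn(tool) [-0.1332 -0.0062  0.0037] shift before-turn axes [ 0.2221  8.0844 -0.1181] after-turn axes [ 0.2227  8.0847 -0.0993]
```

View pics/w14.png

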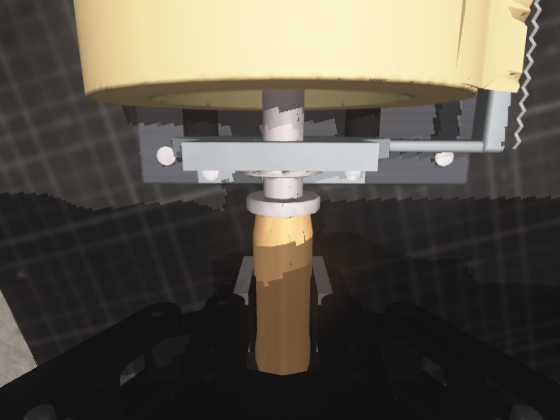

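{"fn": "carry_out", "kwargs": {
  "increments": [
    [0,0,0,0,3,0,10],
    [0,0,0,0.1,3,0,10],
    [0,0,0,0,1.5,0,10],
    [0,0,0,0,0.5,0,10],
    [0,0,0,0,0,0,10]
  ]
}}

```text
time: 22.85
ee_pos: [0.5842, -0.1514, 0.0446]
tcp_rot: [90.2, 89.1, -103.9]
wrist_force: [0.1, -0.4, -0.2]
opening: 0.0196
```

```bash
python3 st.py
```

```text
[ 0.5842 -0.1514  0.0446] 22.85 [ 0.0667 -0.36   -0.2019] [ 0.1434 -0.0147  0.0204]
cradle x,y mm [-0.1529 84.2505] tip y -63.24954867826082 z 0.04458763634957376 F cradle [ 0.1518 -0.3331] T [0.1427 0.0205]
t 22.85 pos [ 0.5842 -0.1514  0.0446] turn(tool) [-0.1217 -0.0014  0.0027] shift before-turn axes [ 0.0916  0.2487 -0.1534] after-turn axes [ 0.0916  0.249  -0.1529]
```

No contact force yet, so I'll advance in 1 mm steps and watch for the collar to stop.

{"fn": "carry_out", "kwargs": {
  "increments": [
    [0,0,0,0,1,0,10],
    [0,0,0,0,0,0,10]
  ]
}}

```text
time: 23.1
ee_pos: [0.5842, -0.1515, 0.0447]
tcp_rot: [90.6, 89.2, -103.5]
wrist_force: [1.1, 6.1, -0.9]
opening: 0.0193
```

{"fn": "carry_out", "kwargs": {
  "increments": [
    [0,0,0,0,1,0,10],
    [0,0,0,0,0,0,10]
  ]
}}

```text
time: 23.35
ee_pos: [0.5842, -0.1515, 0.0448]
tcp_rot: [90.8, 89.3, -103.2]
wrist_force: [2.2, 9.7, -0.1]
opening: 0.0197
```

```bash
python3 st.py; python3 - <<'E'
from h import *
snap('wrist','w15.png')
E
```

```text
[ 0.5842 -0.1515  0.0448] 23.35 [ 2.2298  9.6537 -0.0732] [ 2.1118 -0.4112 -0.0945]
cradle x,y mm [-0.1429 84.1677] tip y -63.33232828774803 z 0.04477210364057241 F cradle [-0.1719  9.9064] T [2.1486 0.1119]
t 23.35 pos [ 0.5842 -0.1515  0.0448] turn(tool) [-0.0344 -0.0094  0.2035] shift before-turn axes [ 0.2741  0.1643 -0.143 ] after-turn axes [ 0.2747  0.1634 -0.1429]
```

View pics/w15.png

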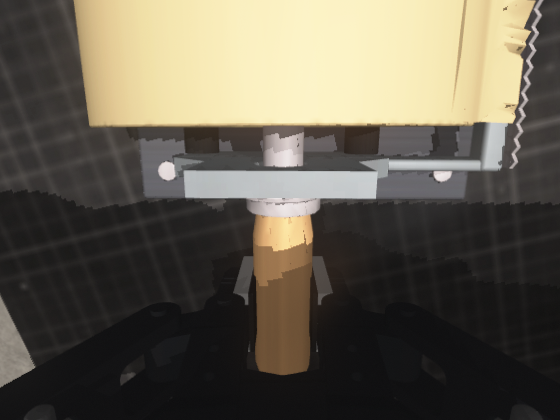

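{"fn": "carry_out", "kwargs": {
  "increments": [
    [0,0,0,0,-1.5,0,10],
    [0,0,0,0,0,0,10],
    [0,0,0,0,0,0,30],
    [0,0,0,0,0,0,45],
    [0,0,0,0,0,0,60],
    [0,0,0,0,0,0,100],
    [0,0,0,0,0,0,100],
    [0,0,0,0,0,0,100],
    [0,0,0,0,0,0,100]
  ],
  "squeeze": 20
}}

```text
time: 24.52
ee_pos: [0.5841, -0.1519, 0.0446]
tcp_rot: [90.3, 89.1, -103.8]
wrist_force: [-0.1, -0.1, 0.3]
opening: 0.0854
```

```bash
python3 st.py; python3 - <<'E'
from h import *
snap('wrist','w16.png')
E
```

```text
[ 0.5841 -0.1519  0.0446] 24.525 [-0.0758 -0.0879  0.2541] [-0.013  -0.0199 -0.0355]
cradle x,y mm [-0.1423 83.7468] tip y -63.75315752104504 z 0.04463333009878584 F cradle [-0.0523 -0.1036] T [-0.0078 -0.0224]
t 24.525 pos [ 0.5841 -0.1519  0.0446] turn(tool) [-0.1194 -0.0032 -0.0023] shift before-turn axes [ 0.1293 -0.2555 -0.1418] after-turn axes [ 0.1293 -0.2552 -0.1423]
```

View pics/w16.png

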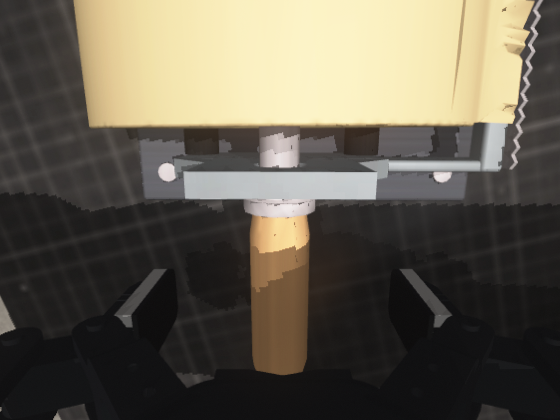

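{"fn": "carry_out", "kwargs": {
  "increments": [
    [0,0,0,-10,0,0,100],
    [0,0,0,-25,0,0,100],
    [0,0,0,-50,0,0,100],
    [0,0,0,-60,0,0,100],
    [0,0,0,-60,10,0,100],
    [0,0,0,-40,20,0,100],
    [0,0,0,0,0,0,100],
    [0,0,0,0,0,0,100]
  ]
}}

```text
time: 25.58
ee_pos: [0.5777, -0.1772, 0.2898]
tcp_rot: [89.9, 89.1, -104.3]
wrist_force: [-0.2, -0.6, 0.1]
opening: 0.0855
```

```bash
python3 - <<'E'
from h import *
o=sensors.get_obs();print(o['time'],o['ee_pos']);np.save('obs17.npy',o,allow_pickle=True)
snap('wrist','w17.png');snap('scene','s17.png');snap('top','t17.png')
im=cv2.imread('pics/s17.png');cv2.imwrite('pics/s17c.png',cv2.resize(im[140:260,200:400],None,fx=4,fy=4,interpolation=cv2.INTER_CUBIC))
E
```

```text
25.575 [ 0.5777 -0.1772  0.2898]
```

View pics/w17.png

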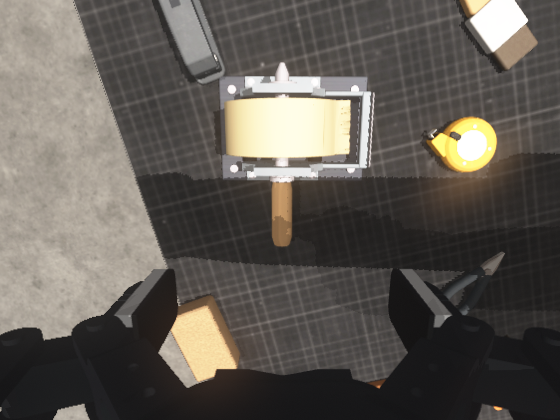

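View pics/s17c.png

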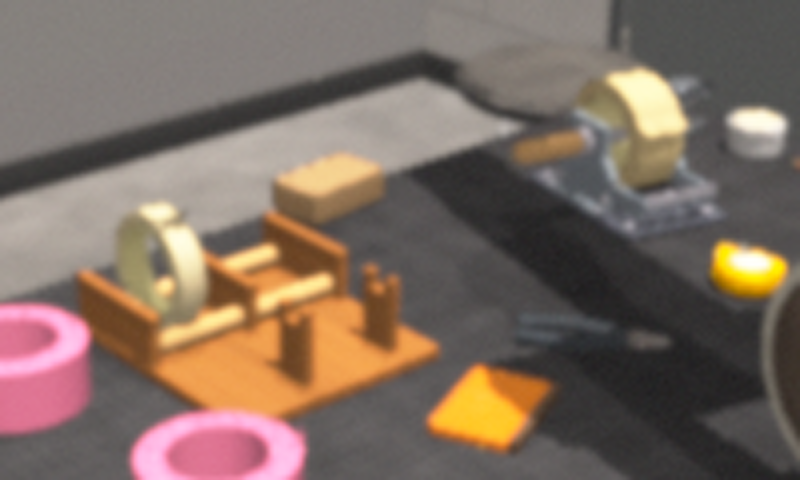

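```bash
python3 - <<'E'
from h import *
o=np.load('obs17.npy',allow_pickle=True).item()
im=cv2.imread('pics/w17.png');cv2.imwrite('pics/w17c.png',cv2.resize(im[55:255,210:380],None,fx=3,fy=3,interpolation=cv2.INTER_CUBIC))
a=np.radians(14);Rm=np.array([[np.cos(a),-np.sin(a)],[np.sin(a),np.cos(a)]])
f=lambda p:(p[:,:2]-C)@Rm.T*1e3
print('tip,collar,gripend',f(onz('wrist',[(282,64),(282,180),(282,246)],.065,o)))
print('roll faces',f(onz('wrist',[(280,98.5),(280,158)],.119,o)))
E
```

```text
tip,collar,gripend [[  0.0107 -62.8583]
 [  0.3921  50.2804]
 [  0.6381 123.0174]]
roll faces [[  1.7512 -27.0588]
 [  1.9866  22.8047]]
```

View pics/w17c.png

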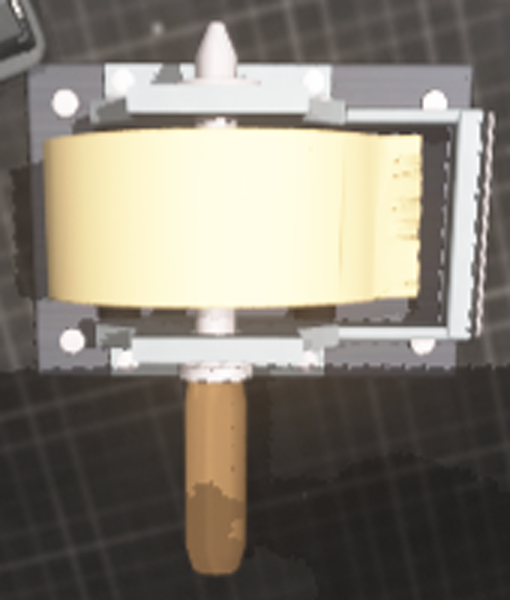

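```bash
python3 -c "
from workcell import job_done
print(job_done())"
```

```text
the job is handed in; nothing more can be done
None
```

The job is done and handed in at about 25.7 s of the 67 s allowed; the hand-in reports no verdict. I stood the wide cream roll on the two rollers between the plates and let go. Then I took the smaller rod from the rack notches and pushed it from the left through both plates and the core. It stopped with about 10 N of contact where the collar should meet the flange, and I released it and raised the gripper clear.

**Last checks, in the cradle frame:**

| Check | Measured | Limit |
|---|---|---|
| Roll centre y | about −2 mm | ±14 mm |
| Roll centre x (before the rod went in) | about +2 mm | ±12 mm |
| Rod off the eyes' axis (x) | about 0–0.6 mm | ±4 mm |
| Collar face y, from the tip at −63 mm | about 47 mm | 42–52 mm |

- **Not measured at the end:** I did not measure the heights of the roll or the rod, or the narrow roll's position. In the pictures the narrow roll stands unmoved in its bay, and the gripper touches nothing.
- **Checks that disagreed:** Before insertion the two views disagreed on how far the rod sagged in the grip, with estimates from about 0.6° to 4°. A clearer close-up gave about 0.9° of sag, so I tilted the tool 0.9° to level it, and the rod went in without side force. My one direct reading of the collar pixel gave 50 mm, still inside the limit. I trust the tip-based 47 mm more, because that pixel was near the middle of the collar and not on its inner face.

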